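Fetch the lens pots from under the caddy's upper level

TASK

First switch the downlight on, then lift the caddy's upper level by its handle, keeping it upright, and set it down in the middle of the cork mat. Take every green-lidded lens pot out of the lower bin and stand it flat in the peach lens tray, one to a cell, leaving the other things in the bin. Then stack the upper level squarely back on the lower one, let go, and leave the perfume bottle, dish and tweezer where they are.

Things in the scene. Friction and masses are not known exactly. Their poses are not given: they have to be found in the camera images.
- lower: caddy's lower level, pale blue-grey open bin fixed to the vanity: 180 (x) x 192 (y) x 56 mm high, walls and floor 4 mm; origin under its centre. Its pots stand on the floor in two rows along its y, at about x = -43 and +43 mm, about 46 mm apart in a row: closing the gripper along the bin's x leaves room for the fingers
- upper: caddy's upper level, loose cream tray 180 (x) x 192 (y) x 45 mm, 0.32-0.52 kg, flat underside, starts on the lower level's rim (56 mm up), no interlock. Origin under its centre. Grey handle bar, 14 x 14 mm section, along its y over the middle, centre line 115 mm above the origin, 184 mm long, posts at its ends y = +-89 mm. Jar, box and tube in it are fixed to it, below its walls
- tray: peach rigid silicone lens tray, fixed: 108 (x) x 157 (y) x 14 mm high, floor and walls 5 mm, 2 x 3 open cells of about 46 mm square; cell centres x = -25.5 or +25.5 mm, y = -50.7, 0 or +50.7 mm from the origin under its centre; z up. A pot stands flat only when alone in a cell
- mat: cork mat, fixed: 200 (its x) x 212 (its y) x 4 mm; origin at the centre of its underside, z up
- switch (a joint): toggle lever of the downlight: 0 = off (as found, up to 0.15), 1.0 rad = fully on; stays where it is left, moved by a light push of a few newtons
- switch_tip (a point): centre of the steel ball (26 mm diameter) at the end of the toggle lever; about 66 mm above the vanity when off, 70 mm when upright; it swings on a circle of 50 mm radius about a pivot 22 mm above the vanity, 0.5 rad either side of upright
- switch_base: white housing block of the toggle switch, 70 (its x) x 50 x 25 mm high, fixed to the vanity; origin at the centre of its underside. Pushing the lever along the housing's +x axis turns the light on; the lever leans towards its -x at 0 and towards its +x when on
- perfume: amber glass perfume bottle with brass cap, 50 x 32 mm, 104 mm tall, origin under its centre; a bystander
- dish: white ceramic dish, 100 mm across, 28 mm high, origin under its centre; a bystander
- tweezer: steel tweezer lying along its x axis, 95 mm long, 6 mm thick, origin under its centre; a bystander
- pot0: lens pot: white drum with a green lid, solid, 32 mm diameter, 26 mm tall, 30 g; origin at the centre of its underside, z up. May be absent (None). Starts standing in the lower bin under the upper level
- pot1: lens pot: white drum with a green lid, solid, 32 mm diameter, 26 mm tall, 30 g; origin at the centre of its underside, z up. May be absent (None). Starts standing in the lower bin under the upper level
- pot2: lens pot: white drum with a green lid, solid, 32 mm diameter, 26 mm tall, 30 g; origin at the centre of its underside, z up. May be absent (None). Starts standing in the lower bin under the upper level
- pot3: lens pot: white drum with a green lid, solid, 32 mm diameter, 26 mm tall, 30 g; origin at the centre of its underside, z up. May be absent (None). Starts standing in the lower bin under the upper level
- pot4: lens pot: white drum with a green lid, solid, 32 mm diameter, 26 mm tall, 30 g; origin at the centre of its underside, z up. May be absent (None). Starts standing in the lower bin under the upper level
- cream0: blue-lidded cream pot, clutter in the lower bin: 32 mm diameter, 26 mm tall, origin at the centre of its underside; stays in the bin
- cream1: blue-lidded cream pot, clutter in the lower bin: 32 mm diameter, 26 mm tall, origin at the centre of its underside; stays in the bin
- dropper: amber dropper bottle with black cap, clutter in the lower bin: 26 mm diameter, 42 mm tall, origin at the centre of its underside; stays in the bin
There are look-alikes about, which are no part of the job. Several things have the shape of the switch_base; the one meant has the colours described above.

How it is judged:
By the outcome, as a careful person would: the job done as asked, in the order asked, and still so for the second after the job is handed in, with the robot touching nothing.
Of pot0, pot1, pot2, pot3, pot4 only 3 to 5 are there at a start; the rules pass over those that are not, and their reading is None.
At some moment in a run one of upper, pot0, pot1, pot2, pot3, pot4 may be knocked a few centimetres aside while the robot is not near it.
It also fails if it takes over 210 s, if anything falls off the work surface, if the arm or the gripper's body presses on something with over 40 N, if the wrist force passes 120 N, or if a joint passes its speed limit or range.

ROBOT

A 6-joint arm with a two-finger parallel gripper is mounted at the origin on the work surface. World frame = base frame: x ahead of the robot, y to its left, z up, the work surface at z = 0. Lengths are in mm, angles in rad, forces in N, time in s.
With the tool pointing down it reaches from about 375 to 900 mm from the base axis. Payload 3.1 kg.
Tool frame: the origin (TCP) lies at the very end of the fingers, on their centre line; the grasp point (between the pads) lies 19 mm behind it; z points along the fingers, y is the line along which they close (so a half turn about z gives the same grasp; the last joint's range is limited). The gripper opens to 87 mm and grips with 3 to 60 N. Pads are 19 mm wide; open, the fingers measure 117 mm over their backs; the gripper's body (75 mm by 190 mm) begins 51 mm behind the grasp point.
Start: joints at [-1.403, 0.527, 1.433, -0, 1.181, -0.178], TCP at [212.453, -587.759, 222.548] pointing down, gripper open.
Joint ranges: [-3.08, 3.08], [-0.75, 2.2], [0.22, 2.44], [-1.43, 4.57], [0, 2.65], [-2.85, 2.85]. Speed limits (rad/s): [2.79, 2.79, 3.14, 3.14, 3.14, 3.14].

INTERFACE

Orientations are given as a unit quaternion [w, x, y, z].
In Python, from cell import state, snapshot, camera_info, finish_job gives the robot as it stands. The module is installed in compiled form; this text tells all that it offers.
- The arm moves only by the tool jog_arm, never from a script. Its argument "steps" is a list of rows, each an object of numbers: "x", "y", "z": the shift along the world's x, y, z as a fraction of full scale; "rx", "ry", "rz": the turn, a rotation vector about the world's x, y, z as a fraction of full scale; "gripper": the opening, from 0 (shut) to 1 (fully open). A call has 1 to 12 rows; each row is the pose to reach, as a shift and turn from the pose commanded when the call began; what a row does not reach only later rows make up. Full scale, the value 1, is 0.12 m for a shift and 45 degrees for a turn. A row lasts 1/12 s, in which the tool goes at most 41.7 mm and 7.16 degrees, less where a joint would pass 70% of its speed; a pose out of reach is approached as far as the arm can. A call with a number of a shift or a turn outside -1 to 1 is refused whole. A call with a gripper value outside its range is refused whole. The fingers move at their own pace and stop on an object; "force" is the grip in N (left out, the last holds). Time passes only in rows, so rows that repeat a pose let the fingers close. It gives the time, the measured TCP pose, the force, the opening and the grip force at its end, in the units of the state.
- state(): the state, without advancing time (a new reading comes with each control period).
- snapshot(name): name is "scene" or "side" or "wrist"; returns the picture (400x640x3 uint8, red, green, blue); there is no depth.
- camera_info(name): a dict with "mtx" (3x3 intrinsics, pixels), "k1" (the pictures are not rectified: a ray, as slopes to the right and down, at radius r is drawn at 1 + k1 r^2 times it, then the intrinsics apply), "origin" and "rotation" of the camera in the world; the wrist camera has in their place "T_tool_cam" (4x4, takes a point from camera to tool coordinates, whose origin is the TCP and whose axes are the flange's). Camera axes: x right, y up, looking along -z (the intrinsics and any distortion apply to the point x, -y, -z); pixel columns grow to the right and rows downward; lengths in mm; the calibration is good to about 2 mm. A picture is of the moment at which its call begins: read the wrist's pose just before it. camera_info takes no time and is no camera call.
- finish_job(): hands the job in; it is judged then, once.
The state is a dict: "time": time; "joint_pos": joint angles; "qd": joint speeds; "effort": joint torques, N m; "ee_pos": TCP position; "eef_rot": TCP orientation; "ft_force": force on the tool from outside, world axes, zero at the start; "wrist_torque": the same for the moment, N m; "gripper_width": opening from 0.0 (shut) to 1.0 (fully open); "grasp_force": force on a finger pad.
Only numpy, scipy, OpenCV 4.12 (cv2) and the standard library are available. Lean on these libraries where they do the work, as an engineer would, in place of code of your own. Each camera call takes 0.05 s, during which the arm holds its last target. There are 200 camera calls.

## Working session

There is one attempt and no reset: what is moved stays moved. The work goes in short steps, Python scripts to look and compute and a tool call to move; the robot and the scene stay as the last step left them, time stands still between calls to the robot, and variables do not carry over. Pictures are saved under pics/ and viewed, at most 18 in all, crops included, and the job is handed in when it is done.

Besides the shell and the picture viewer there is one more tool, called after ">>>" as name([rows], argument=value, ...), one row to a line, values as JSON. jog_arm: Moves the arm, as the interface text tells. Shift numbers are shares of 0.12 m and turn numbers shares of 45 degrees, none past 1 either way. Its arguments: {"type":"object","properties":{"steps":{"type":"array"},"force":{"type":"number"}},"required":["steps"]}

```bash
mkdir -p pics
cat > h.py <<'E'
import numpy as np, cv2
from cell import state, snapshot, camera_info
from scipy.spatial.transform import Rotation as R
def cam(name, st=None):
    c=camera_info(name); K=np.array(c["mtx"])
    if name=="wrist":
        st=st or state(); q=st["eef_rot"]
        T=np.eye(4); T[:3,:3]=R.from_quat([q[1],q[2],q[3],q[0]]).as_matrix(); T[:3,3]=st["ee_pos"]
        T=T@np.array(c["T_tool_cam"]); return K,c["k1"],T[:3,3],T[:3,:3]
    return K,c["k1"],np.array(c["origin"]),np.array(c["rotation"])
def rays(C,px):
    K,k1,o,Rm=C; px=np.atleast_2d(px).astype(float)
    # k1 model: distorted = s*(1+k1 r^2)
    n=cv2.undistortPointsIter(px.reshape(-1,1,2),K,np.array([k1,0,0,0.]),None,None,(3,100,1e-10)).reshape(-1,2)
    d=np.c_[n[:,0],-n[:,1],-np.ones(len(n))]@Rm.T
    return o,d/np.linalg.norm(d,axis=1)[:,None]
def onplane(C,px,z):
    o,d=rays(C,px); return o+d*((z-o[2])/d[:,2])[:,None]
def tri(C1,p1,C2,p2):
    o1,d1=rays(C1,p1);o2,d2=rays(C2,p2);d1=d1[0];d2=d2[0]
    A=np.c_[d1,-d2]; t=np.linalg.lstsq(A,o2-o1,rcond=None)[0]
    a=o1+d1*t[0];b=o2+d2*t[1]; return (a+b)/2,np.linalg.norm(a-b)
def proj(C,P):
    K,k1,o,Rm=C; c=(np.atleast_2d(P)-o)@Rm; x=c[:,0]/-c[:,2]; y=-c[:,1]/-c[:,2]; s=1+k1*(x*x+y*y)
    return np.c_[K[0,0]*x*s+K[0,2],K[1,1]*y*s+K[1,2]]
def snap(name,fn=None):
    st=state(); C=cam(name,st); im=snapshot(name)
    if fn: cv2.imwrite("pics/"+fn+".png",im[:,:,::-1])
    return C,im
E
python3 - <<'E'
from h import *
for n in("scene","side","wrist"):
    C,im=snap(n,n+"0"); print(n,C[2].round(),(-C[3][:,2]).round(2),C[1],C[0][0,0])
E
```

```text
Traceback (most recent call last):
IndexError: too many indices for array: array is 1-dimensional, but 2 were indexed
```

```bash
sed -i 's/np.array(c\["origin"\]),np.array(c\["rotation"\])/np.array(c["origin"]),R.from_quat(np.array(c["rotation"])[[1,2,3,0]]).as_matrix()/' h.py
python3 - <<'E'
from h import *
print(camera_info("scene")["rotation"])
for n in("scene","side","wrist"):
    C,im=snap(n,n+"0"); print(n,C[2].round(),(-C[3][:,2]).round(2),C[1],C[0][0,0])
a=cv2.imread("pics/scene0.png");b=cv2.imread("pics/side0.png")
E
```

```text
[0.62437716 0.23838873 0.27284482 0.69201132]
scene [1167.   31.  769.] [-0.67 -0.08 -0.74] 0.01199569995937329 401.7845660402861
side [ 71. 648. 724.] [ 0.45 -0.64 -0.62] -0.01858036371719108 398.0617159874189
wrist [ 289. -560.  385.] [-0.28 -0.1  -0.96] -0.026171756305408283 359.9238479342095
```

View pics/scene0.png

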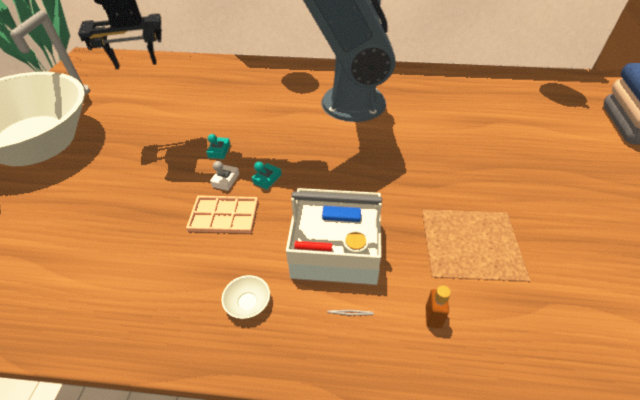

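View pics/side0.png

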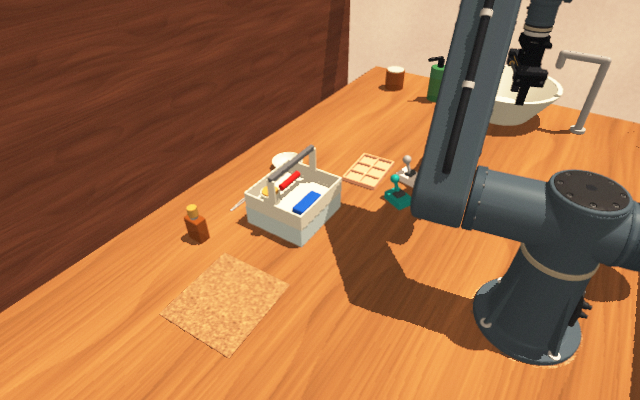

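Scene: the white switch at (225,176) with the steel ball about (218,167); look-alikes are the teal switches at (218,147) and (266,174). Caddy at (336,235), handle from (295,196) to (381,199), peach tray at (223,215), cork mat at (474,244), dish (246,299), tweezer (350,313), perfume (440,307). In the side view the white switch is at (408,178) with its ball at (407,158), the handle runs (270,183)–(313,152).

Run:
```python
from h import *
a=cv2.imread("pics/scene0.png");b=cv2.imread("pics/side0.png")
c1=cv2.resize(a[130:200,195:295],None,fx=4,fy=4,interpolation=2)
c2=cv2.resize(b[140:220,360:440],None,fx=5,fy=5,interpolation=2)
c3=cv2.resize(a[180:290,270:400],None,fx=3,fy=3,interpolation=2)
c4=cv2.resize(b[140:250,235:350],None,fx=3,fy=3,interpolation=2)
W=np.zeros((600,800,3),np.uint8)
for c,(y,x) in((c1,(0,0)),(c2[:280],(0,400)),(c3[:310],(285,0)),(c4[:310],(285,400))):
    c=c[:600-y]; W[y:y+c.shape[0],x:x+c.shape[1]]=c[:, :800-x]
cv2.imwrite("pics/crops.png",W)
Cs=cam("scene");Cd=cam("side")
def quad(im,lo,hi,roi):
    h=cv2.cvtColor(im,cv2.COLOR_BGR2HSV);m=cv2.inRange(h,lo,hi);k=np.zeros_like(m);x0,y0,x1,y1=roi;k[y0:y1,x0:x1]=m[y0:y1,x0:x1]
    k=cv2.morphologyEx(k,cv2.MORPH_CLOSE,np.ones((5,5)));k=cv2.morphologyEx(k,cv2.MORPH_OPEN,np.ones((3,3)))
    c=max(cv2.findContours(k,0,1)[0],key=cv2.contourArea);hl=cv2.convexHull(c)
    q=cv2.approxPolyN(hl,4) if hasattr(cv2,'approxPolyN') else hl
    return q.reshape(-1,2).astype(float)
def rep(n,P,z):
    P=P[np.argsort(np.arctan2(*(P-P.mean(0))[:,1::-1].T[[0,1]]))]
    e=np.roll(P,-1,0)-P
    print(n,"ctr",P.mean(0).round(1),"edges",np.linalg.norm(e,axis=1).round(),"ang",np.degrees(np.arctan2(e[:,1],e[:,0])).round(1))
for n,im,C,roi in(("scene",a,Cs,(415,200,535,288)),("side",b,Cd,(150,245,300,365))):
    for p in (im[244,474] if n=="scene" else im[305,225],): print(p, cv2.cvtColor(np.uint8([[p]]),cv2.COLOR_BGR2HSV))
print(cv2.cvtColor(a,cv2.COLOR_BGR2HSV)[[215,207,244,244,260,330],[200,218,450,490,560,400]])
for n,im,C,roi in(("tray-scene",a,Cs,(180,190,265,240)),("tray-side",b,Cd,(338,148,400,192))):
    q=quad(im,(5,25,170),(22,135,255),roi); print(q.tolist()); rep(n,onplane(C,q,14),14)
```

```text
[100 171 240] [[[ 15 149 240]]]
[104 174 240] [[[ 15 145 240]]]
[[ 19 114 252]
 [ 22  98 254]
 [ 15 154 227]
 [ 15 151 234]
 [ 14 175 227]
 [ 14 174 232]]
[[257.0, 196.0], [250.0, 230.0], [185.0, 228.0], [197.0, 196.0]]
tray-scene ctr [ 532.4 -298.5   14. ] edges [107. 159. 113. 156.] ang [   2.7   93.4 -176.1  -84.5]
[[395.0, 161.0], [377.0, 183.0], [327.0, 186.0], [364.0, 152.0]]
tray-side ctr [ 537.2 -287.    14. ] edges [111. 227. 151. 139.] ang [   3.2   90.1 -141.3  -87. ]
```

View pics/crops.png

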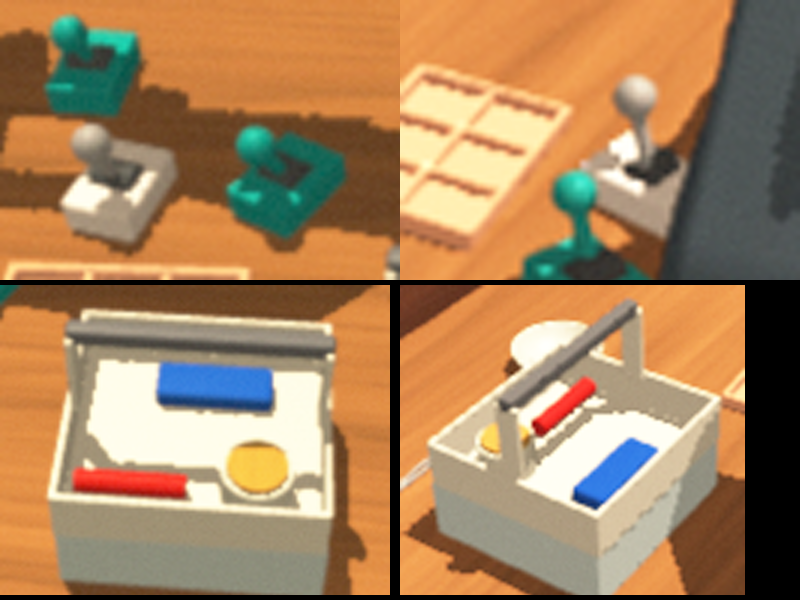

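Crop shows: white housing with a plain steel ball at scene (218,165.5) / side (407,159.5); the teal ones have teal balls, so this is the one. Handle ends: scene (292,195),(381,200); side (271,178),(313,148).

Run:
```python
from h import *
a=cv2.imread("pics/scene0.png");b=cv2.imread("pics/side0.png")
Cs=cam("scene");Cd=cam("side")
p=tri(Cs,(218,165.5),Cd,(407,159.5));print("ball",p)
print("house top A,B,C",onplane(Cs,[(211.3,178.3),(227.5,184.5),(239,167.5)],25).round())
for s,d in(((292.3,195),(312.7,147.7)),((381.3,199.7),(270.7,178.3))): print("handle",tri(Cs,s,Cd,d))
for n,im,C,(x0,y0,x1,y1) in(("scene",a,Cs,(410,195,540,290)),("side",b,Cd,(150,245,300,365))):
    h=cv2.cvtColor(cv2.GaussianBlur(im,(5,5),0),cv2.COLOR_BGR2HSV);m=cv2.inRange(h[y0:y1,x0:x1],(5,60,100),(30,163,255))
    m=cv2.morphologyEx(cv2.morphologyEx(m,cv2.MORPH_CLOSE,np.ones((5,5))),cv2.MORPH_OPEN,np.ones((7,7)))
    c=max(cv2.findContours(m,0,1)[0],key=cv2.contourArea);q=cv2.approxPolyN(cv2.convexHull(c),4).reshape(-1,2)+[x0,y0]
    P=onplane(C,q.astype(float),4);e=np.roll(P,-1,0)-P
    print(n,q.tolist(),P.mean(0).round(1),np.linalg.norm(e,axis=1).round(),np.degrees(np.arctan2(e[:,1],e[:,0])).round(1))
# caddy rim corners by eye, z=101
print(onplane(Cs,[(270+50/3,180+215/3),(270+333/3,180+232/3)],101).round(1))
s=state();print(s["ee_pos"],s["eef_rot"])
print(R.from_quat(np.array(s["eef_rot"])[[1,2,3,0]]).as_matrix().round(2))
```

```text
ball (array([ 424.74507516, -328.67962135,   69.85851455]), np.float64(1.5724668483963042))
house top A,B,C [[ 428. -356.   25.]
 [ 446. -307.   25.]
 [ 379. -293.   25.]]
handle (array([605.13903676, -98.00220925, 169.75195538]), np.float64(2.6559174153075245))
handle (array([603.92367464,  81.86144579, 175.73381502]), np.float64(3.0291479651218665))
scene [[507, 212], [531, 281], [431, 276], [421, 208]] [558.4 310.6   4. ] [200. 214. 202. 213.] [   3.3  -87.5 -177.1   91.9]
side [[291, 284], [229, 359], [157, 313], [223, 251]] [561.8 311.7   4. ] [214. 205. 213. 206.] [  93.1    2.8  -86.5 -176.9]
[[ 698.1 -100.3  101. ]
 [ 693.1   90.4  101. ]]
[ 212.37199843 -587.34204105  221.93576511] [-6.60971019e-04  9.85001178e-01  1.72546350e-01  8.62839974e-07]
[[ 0.94  0.34 -0.  ]
 [ 0.34 -0.94  0.  ]
 [ 0.   -0.   -1.  ]]
```

>>> jog_arm([
  {"x": 1, "y": 1, "rz": 1, "gripper": 0},
  {"x": 1, "y": 1, "rz": 1, "gripper": 0},
  {"x": 1, "y": 1, "rz": 1, "gripper": 0},
  {"x": 1, "y": 1, "rz": 1, "gripper": 0},
  {"x": 1, "y": 1, "rz": 1, "gripper": 0},
  {"x": 1, "y": 1, "rz": 1, "gripper": 0},
  {"x": 1, "y": 1, "rz": 1, "gripper": 0},
  {"x": 1, "y": 1, "rz": 1, "gripper": 0},
])

```text
invalid input
```

>>> jog_arm([
  {"x": 1, "y": 1, "rz": 0.578, "gripper": 0},
  {"x": 1, "y": 1, "rz": 0.578, "gripper": 0},
  {"x": 1, "y": 1, "rz": 0.578, "gripper": 0},
  {"x": 1, "y": 1, "rz": 0.578, "gripper": 0},
  {"x": 1, "y": 1, "rz": 0.578, "gripper": 0},
  {"x": 1, "y": 1, "rz": 0.578, "gripper": 0},
  {"x": 1, "y": 1, "rz": 0.578, "gripper": 0},
])

```text
invalid input
```

>>> jog_arm([
  {"x": 0.1, "y": 0.085, "z": -0.6, "gripper": 0},
  {"x": 0.1, "y": 0.085, "z": -0.6, "gripper": 0},
  {"x": 0.1, "y": 0.085, "z": -0.6, "gripper": 0},
  {"x": 0.1, "y": 0.085, "z": -0.6, "gripper": 0},
])

```text
invalid input
```

Run:
```python
from h import *
s=state();print(s["time"],s["ee_pos"],s["joint_pos"],s["ft_force"])
C,im=snap("wrist","wrist1");print(proj(C,[[425,-329,70],[403,-324,25]]), C[2])
Cs,im=snap("scene","scene1")
```

```text
0.2 [ 212.37199843 -587.34204105  221.93576511] [-1.40251381e+00  5.28124367e-01  1.43341779e+00 -5.46752912e-06
  1.18137243e+00 -1.78543901e-01] [0.39505386 1.06635143 0.25847749]
[[  76.55187345 -206.8782404 ]
 [  99.6630248  -137.08953051]] [ 288.757641   -560.2261039   384.71379781]
```

View pics/wrist1.png

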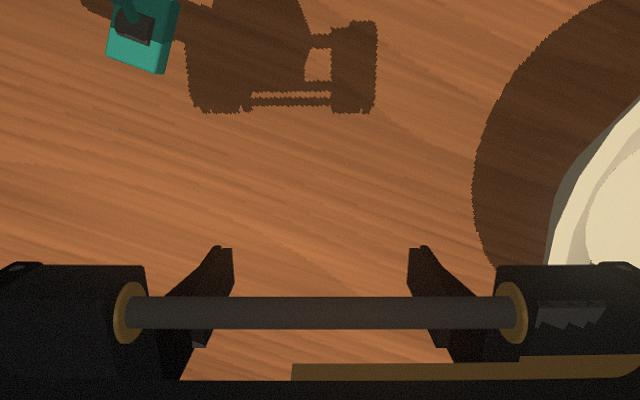

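The wrist view shows only the fingers and a teal switch corner (140,40); the arm did not move, so the row format was rejected. I'll try complete rows.

>>> jog_arm([
  {"x": 1, "y": 1, "z": 0, "rx": 0, "ry": 0, "rz": 1, "gripper": 0},
  {"x": 1, "y": 1, "z": 0, "rx": 0, "ry": 0, "rz": 1, "gripper": 0},
  {"x": 1, "y": 1, "z": 0, "rx": 0, "ry": 0, "rz": 1, "gripper": 0},
  {"x": 1, "y": 1, "z": 0, "rx": 0, "ry": 0, "rz": 1, "gripper": 0},
  {"x": 1, "y": 1, "z": 0, "rx": 0, "ry": 0, "rz": 1, "gripper": 0},
  {"x": 1, "y": 1, "z": 0, "rx": 0, "ry": 0, "rz": 1, "gripper": 0},
  {"x": 1, "y": 1, "z": 0, "rx": 0, "ry": 0, "rz": 1, "gripper": 0},
  {"x": 1, "y": 1, "z": 0, "rx": 0, "ry": 0, "rz": 1, "gripper": 0},
], force=20)

```text
time: 0.97
ee_pos: [332.9, -467.3, 222.6]
eef_rot: [0.0, 0.844, 0.537, -0.0]
ft_force: [-0.4, -0.4, -0.0]
gripper_width: 0.479
grasp_force: 0.0
```

>>> jog_arm([
  {"x": 1, "y": 1, "z": 0, "rx": 0, "ry": 0, "rz": 0.578, "gripper": 0},
  {"x": 1, "y": 1, "z": 0, "rx": 0, "ry": 0, "rz": 0.578, "gripper": 0},
  {"x": 1, "y": 1, "z": 0, "rx": 0, "ry": 0, "rz": 0.578, "gripper": 0},
  {"x": 1, "y": 1, "z": 0, "rx": 0, "ry": 0, "rz": 0.578, "gripper": 0},
  {"x": 1, "y": 1, "z": 0, "rx": 0, "ry": 0, "rz": 0.578, "gripper": 0},
  {"x": 1, "y": 1, "z": 0, "rx": 0, "ry": 0, "rz": 0.578, "gripper": 0},
  {"x": 1, "y": 1, "z": 0, "rx": 0, "ry": 0, "rz": 0.578, "gripper": 0},
  {"x": 1, "y": 1, "z": 0, "rx": 0, "ry": 0, "rz": 0.578, "gripper": 0},
  {"x": 1, "y": 1, "z": 0, "rx": 0, "ry": 0, "rz": 0.578, "gripper": 0},
])

```text
time: 1.72
ee_pos: [451.4, -349.1, 222.5]
eef_rot: [0.0, 0.703, 0.711, -0.0]
ft_force: [0.6, -0.0, -0.2]
gripper_width: 0.004
grasp_force: 0.0
```

>>> jog_arm([
  {"x": 0.1, "y": 0.085, "z": -0.6, "rx": 0, "ry": 0, "rz": 0, "gripper": 0},
  {"x": 0.1, "y": 0.085, "z": -0.6, "rx": 0, "ry": 0, "rz": 0, "gripper": 0},
  {"x": 0.1, "y": 0.085, "z": -0.6, "rx": 0, "ry": 0, "rz": 0, "gripper": 0},
  {"x": 0.1, "y": 0.085, "z": -0.6, "rx": 0, "ry": 0, "rz": 0, "gripper": 0},
])

```text
time: 2.05
ee_pos: [462.9, -337.6, 149.3]
eef_rot: [-0.002, 0.702, 0.712, -0.0]
ft_force: [0.3, -0.1, 1.0]
gripper_width: 0.006
grasp_force: 0.0
```

Run:
```python
from h import *
s=state();print(s["time"],s["ee_pos"],s["joint_pos"],s["ft_force"])
C,im=snap("wrist","wrist1");print(proj(C,[[425,-329,70],[403,-324,25]]), C[2])
Cs,im=snap("scene","scene1")
h=cv2.cvtColor(im,cv2.COLOR_RGB2HSV)
```

```text
2.05 [ 462.86154081 -337.58940298  149.26656707] [-8.24976220e-01  5.54467923e-01  1.63208556e+00 -3.72125306e-04
  9.59550594e-01 -8.38619291e-01] [ 0.27019493 -0.10857395  0.97756006]
[[266.78615839 201.85495153]
 [247.65558334 180.09016715]] [ 462.04217873 -257.02942371  312.28102094]
```

View pics/wrist1.png

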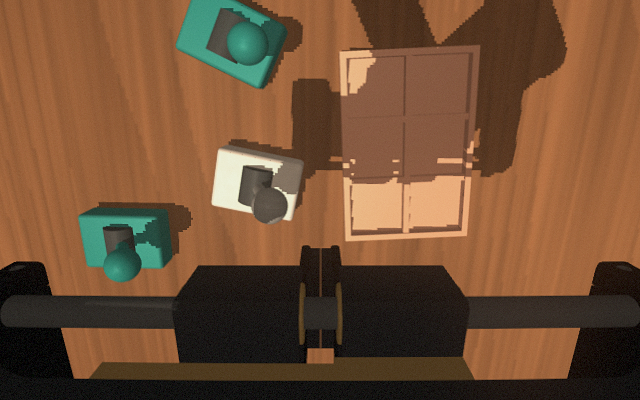

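Wrist view: white housing (257,183) with steel ball (270,205) as predicted; teal ones at (125,240),(232,40). The tray's outer corners are (340,50),(479,45),(467,235),(346,241).

Run:
```python
from h import *
C=cam("wrist");print("ball",onplane(C,[(270,205)],67).round(1))
P=onplane(C,[(340,50),(479,45),(467,235),(346,241)],14);e=np.roll(P,-1,0)-P
print(P.round(),P.mean(0),np.linalg.norm(e,axis=1),np.degrees(np.arctan2(e[:,1],e[:,0])))
H=onplane(C,[(219,147),(303,159),(294,220),(212,205)],25);print("house",H.round(),H.mean(0))
print(tri(cam("scene"),(257,197),C,(479,45)),onplane(cam("scene"),[(197,197),(257.5,197.5),(249.5,231),(189,228.5)],14).round())
```

```text
ball [[ 428.6 -335.1   67. ]]
[[ 479. -225.   14.]
 [ 587. -220.   14.]
 [ 598. -378.   14.]
 [ 489. -385.   14.]] [ 538.12732317 -301.92991724   14.        ] [107.9583953  158.62412771 109.40101937 159.9078771 ] [   2.99432811  -85.86571346 -176.32173511   93.61096559]
house [[ 383. -300.   25.]
 [ 451. -309.   25.]
 [ 443. -361.   25.]
 [ 374. -349.   25.]] [ 412.62830881 -329.7652678    25.        ]
(array([ 549.3490982 , -213.37027956,   90.80668753]), np.float64(34.10326732769794)) [[ 488. -378.   14.]
 [ 475. -221.   14.]
 [ 586. -217.   14.]
 [ 593. -364.   14.]]
```

>>> jog_arm([
  {"x": 0, "y": 0.04, "z": -0.75, "rx": 0, "ry": 0, "rz": 0, "gripper": 0},
  {"x": 0, "y": 0.04, "z": -0.75, "rx": 0, "ry": 0, "rz": 0, "gripper": 0},
  {"x": 0, "y": 0.04, "z": -0.75, "rx": 0, "ry": 0, "rz": 0, "gripper": 0},
  {"x": 0, "y": 0.04, "z": -0.75, "rx": 0, "ry": 0, "rz": 0, "gripper": 0},
])

```text
time: 2.48
ee_pos: [463.4, -332.3, 59.7]
eef_rot: [-0.002, 0.702, 0.712, 0.0]
ft_force: [0.3, 0.7, -0.0]
gripper_width: 0.004
grasp_force: 0.0
```

>>> jog_arm([
  {"x": -0.08, "y": 0, "z": 0, "rx": 0, "ry": 0, "rz": 0, "gripper": 0},
  {"x": -0.16, "y": 0.01, "z": 0, "rx": 0, "ry": 0, "rz": 0, "gripper": 0},
  {"x": -0.22, "y": 0.02, "z": 0, "rx": 0, "ry": 0, "rz": 0, "gripper": 0},
  {"x": -0.28, "y": 0.03, "z": 0, "rx": 0, "ry": 0, "rz": 0, "gripper": 0},
  {"x": -0.34, "y": 0.04, "z": 0, "rx": 0, "ry": 0, "rz": 0, "gripper": 0},
  {"x": -0.4, "y": 0.05, "z": 0, "rx": 0, "ry": 0, "rz": 0, "gripper": 0},
  {"x": -0.44, "y": 0.06, "z": 0, "rx": 0, "ry": 0, "rz": 0, "gripper": 0},
  {"x": -0.44, "y": 0.06, "z": 0, "rx": 0, "ry": 0, "rz": 0, "gripper": 0},
])

```text
time: 3.15
ee_pos: [409.9, -324.7, 60.5]
eef_rot: [-0.001, 0.702, 0.712, -0.0]
ft_force: [-0.5, 1.0, -0.2]
gripper_width: 0.007
grasp_force: 0.0
```

Run:
```python
from h import *
C,im=snap("wrist","wrist2");Cs,im2=snap("scene","scene2");s=state();print(s["ft_force"])
W=np.zeros((400,800,3),np.uint8)
W[:320,:480]=cv2.resize(im[80:300,140:470],(480,320),interpolation=2)
W[:320,480:]=cv2.resize(im2[130:220,180:270],(320,320),interpolation=2)
cv2.imwrite("pics/sw.png",W[:,:,::-1])
```

```text
[-0.43046413  0.31107196  0.1327791 ]
```

View pics/sw.png

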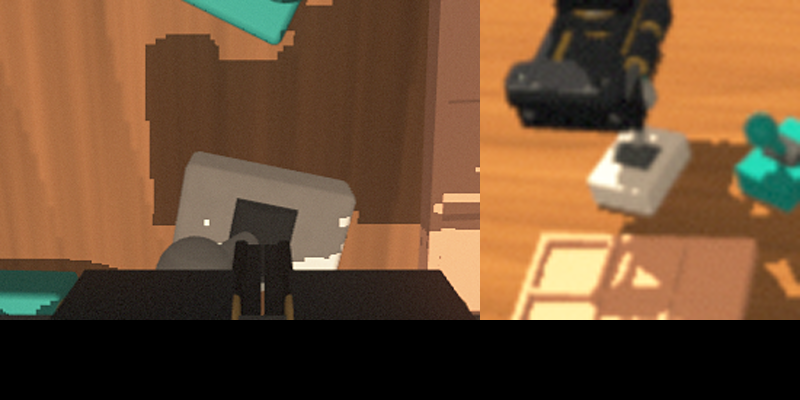

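The ball now leans to the housing's +x side (crop (198,262)). I'll push a little further to reach the stop.

>>> jog_arm([
  {"x": -0.03, "y": 0, "z": 0, "rx": 0, "ry": 0, "rz": 0, "gripper": 0},
  {"x": -0.05, "y": 0.01, "z": 0, "rx": 0, "ry": 0, "rz": 0, "gripper": 0},
  {"x": -0.05, "y": 0.01, "z": 0, "rx": 0, "ry": 0, "rz": 0, "gripper": 0},
])

```text
time: 3.5
ee_pos: [407.1, -325.2, 60.4]
eef_rot: [0.002, 0.702, 0.712, 0.0]
ft_force: [5.0, 0.5, -3.5]
gripper_width: 0.004
grasp_force: 2.3
```

Run:
```python
from h import *
C=cam("wrist",);print(onplane(C,[(277.5,262)],67), state()["ft_force"])
C,im=snap("wrist","wrist3")
g=cv2.cvtColor(im[215:300,200:310],cv2.COLOR_RGB2GRAY)
c=cv2.HoughCircles(cv2.GaussianBlur(g,(3,3),0),cv2.HOUGH_GRADIENT,1,30,param1=80,param2=12,minRadius=15,maxRadius=32)
print(None if c is None else c+[200,215,0])
if c is not None: print(onplane(C,[c[0,0,:2]+[200,215]],67))
```

```text
[[ 386.53155717 -320.95255807   67.        ]] [ 4.96119997  0.47155202 -3.54647523]
[[[274.5 267.5  28. ]]]
[[ 385.02505861 -323.88300651   67.        ]]
```

>>> jog_arm([
  {"x": -0.03, "y": 0, "z": 0, "rx": 0, "ry": 0, "rz": 0, "gripper": 0},
  {"x": -0.03, "y": 0, "z": 0, "rx": 0, "ry": 0, "rz": 0, "gripper": 0},
])

```text
time: 3.72
ee_pos: [406.7, -325.5, 60.5]
eef_rot: [0.005, 0.703, 0.711, 0.002]
ft_force: [14.5, 2.6, -7.4]
gripper_width: 0.005
grasp_force: 7.6
```

>>> jog_arm([
  {"x": 0.2, "y": 0, "z": 0, "rx": 0, "ry": 0, "rz": 0, "gripper": 0},
  {"x": 0.25, "y": 0, "z": 0.3, "rx": 0, "ry": 0, "rz": 0, "gripper": 0.3},
  {"x": 0.25, "y": 0, "z": 1, "rx": 0, "ry": 0, "rz": 0, "gripper": 0.5},
  {"x": 0.25, "y": 0, "z": 1, "rx": 0, "ry": 0, "rz": 0, "gripper": 0.8},
  {"x": 0.25, "y": 0, "z": 1, "rx": 0, "ry": 0, "rz": 0, "gripper": 0.8},
])

```text
time: 4.13
ee_pos: [435.2, -327.5, 187.3]
eef_rot: [0.006, 0.701, 0.713, -0.001]
ft_force: [0.2, -0.5, -0.6]
gripper_width: 0.227
grasp_force: 0.0
```

>>> jog_arm([
  {"x": 0.3, "y": 0.3, "z": 0.5, "rx": 0, "ry": 0, "rz": 0, "gripper": 0.8},
  {"x": 0.6, "y": 0.6, "z": 1, "rx": 0, "ry": 0, "rz": 0, "gripper": 0.8},
  {"x": 0.7, "y": 1, "z": 1, "rx": 0, "ry": 0, "rz": 0, "gripper": 0.8},
  {"x": 0.7, "y": 1, "z": 1, "rx": 0, "ry": 0, "rz": 0, "gripper": 0.8},
  {"x": 0.7, "y": 1, "z": 1, "rx": 0, "ry": 0, "rz": 0, "gripper": 0.8},
])

```text
time: 4.55
ee_pos: [517.1, -201.9, 302.7]
eef_rot: [0.001, 0.701, 0.713, 0.001]
ft_force: [0.4, -0.0, 0.2]
gripper_width: 0.604
grasp_force: 0.0
```

>>> jog_arm([
  {"x": 0.3, "y": 0.3, "z": 0, "rx": 0, "ry": 0, "rz": 0, "gripper": 0.8},
  {"x": 0.6, "y": 0.6, "z": 0, "rx": 0, "ry": 0, "rz": 0, "gripper": 0.8},
  {"x": 0.7, "y": 1, "z": 0, "rx": 0, "ry": 0, "rz": 0, "gripper": 0.8},
  {"x": 0.7, "y": 1, "z": 0, "rx": 0, "ry": 0, "rz": 0, "gripper": 0.8},
  {"x": 0.7, "y": 1, "z": 0, "rx": 0, "ry": 0, "rz": 0, "gripper": 0.8},
])

```text
time: 4.97
ee_pos: [600.6, -79.3, 299.7]
eef_rot: [-0.001, 0.7, 0.715, 0.0]
ft_force: [-0.3, -0.9, -0.8]
gripper_width: 0.792
grasp_force: 0.0
```

Run:
```python
from h import *
s=state();print(s["time"],s["ee_pos"],s["eef_rot"])
C,im=snap("wrist","wrist4");print(proj(C,[[605,-98,171],[604,82,171]]))
Cs,im2=snap("scene","scene4"); Cd,im3=snap("side","side4")
W=np.zeros((600,800,3),np.uint8)
W[:400,:640]=im; W[400:600,:300]=cv2.resize(im2[130:230,180:330],(300,200),interpolation=2); W[400:600,300:620]=cv2.resize(im3[100:300,200:520],(320,200))
cv2.imwrite("pics/v4.png",W[:,:,::-1])
```

```text
4.9667 [600.64991041 -79.25587488 299.65453749] [-1.39115453e-03  6.99542711e-01  7.14589326e-01  3.93707190e-04]
[[324.9342807  216.73949948]
 [329.59053442 -21.22831254]]
```

View pics/v4.png

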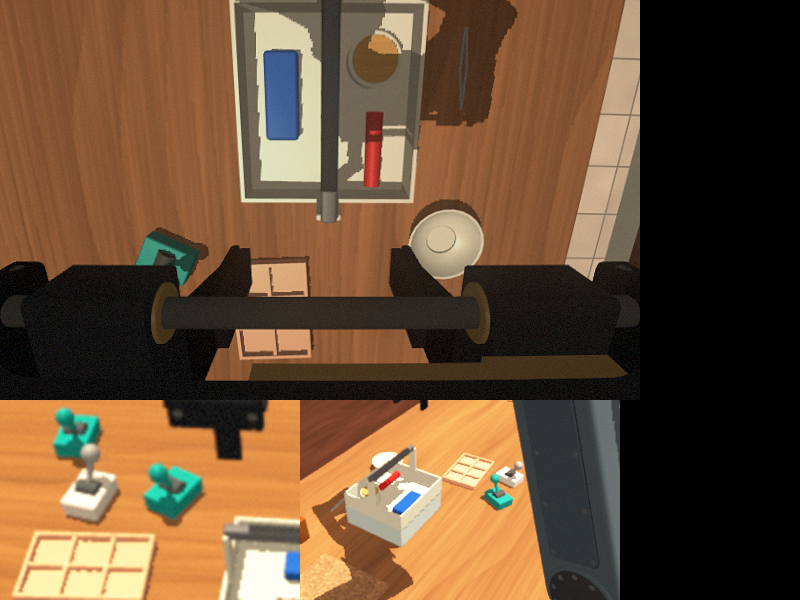

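Switch leans on (+x side) now. Wrist view: handle bar from (328,218) up to (329,0), tray near corners at (243,202),(413,202).

Run:
```python
from h import *
im=cv2.imread("pics/wrist4.png");s=state();C=cam("wrist",s)
g=im.max(2)
rows=range(20,180,20);pts=[]
for r in rows:
    d=np.where(g[r,300:355]<75)[0]+300; pts.append((d.min()/2+d.max()/2,r)); print(r,d.min(),d.max(),end="; ")
P=onplane(C,pts,178);print("\n",P.round(1)); f=np.polyfit(P[:,1],P[:,0],1);print("slope deg",-np.degrees(np.arctan(f[0])))
print("corner",onplane(C,[(242,203),(414,203)],101).round(1),"handle end",onplane(C,[(328,220)],171))
for y in(-8,): print("x at y",np.polyval(f,y))
# independent height: two-view near-end of handle
print(tri(cam("scene"),(292.3,195),C,(328,208)))
```

```text
20 322 339; 40 322 339; 60 321 339; 80 322 338; 100 322 338; 120 322 338; 140 321 337; 160 322 336; 
 [[604.4  48.  178. ]
 [604.7  34.7 178. ]
 [604.7  21.  178. ]
 [605.    7.  178. ]
 [605.3  -7.4 178. ]
 [605.7 -22.3 178. ]
 [605.3 -37.7 178. ]
 [605.6 -53.5 178. ]]
slope deg 0.6613327129212014
corner [[ 517.3 -113.9  101. ]
 [ 698.  -111.1  101. ]] handle end [[ 606.10954658 -106.63823731  171.        ]]
x at y 605.1733299250994
(array([605.73778697, -97.32134858, 171.12978179]), np.float64(2.94387267256613))
```

>>> jog_arm([
  {"x": 0.03, "y": 0.3, "z": 0, "rx": 0, "ry": 0, "rz": 0, "gripper": 0.8},
  {"x": 0.03, "y": 0.577, "z": -0.1, "rx": 0, "ry": 0, "rz": 0, "gripper": 0.8},
  {"x": 0.03, "y": 0.577, "z": -0.4, "rx": 0, "ry": 0, "rz": 0, "gripper": 0.8},
  {"x": 0.03, "y": 0.577, "z": -0.6, "rx": 0, "ry": 0, "rz": 0, "gripper": 0.8},
  {"x": 0.03, "y": 0.577, "z": -0.6, "rx": 0, "ry": 0, "rz": 0, "gripper": 0.8},
])

```text
time: 5.53
ee_pos: [599.2, -15.6, 223.3]
eef_rot: [-0.005, 0.702, 0.712, -0.004]
ft_force: [-0.5, 0.2, -0.6]
gripper_width: 0.8
grasp_force: 0.0
```

Run:
```python
from h import *
s=state();print(s["ee_pos"],s["eef_rot"],s["ft_force"])
a=snap("scene","scene5");b=snap("side","side5");C,im=snap("wrist","wrist5")
g=im.max(2)
for r in (60,120,180):
    d=np.where(g[r,290:380]<75)[0]+290; print(r,d.min(),d.max(), onplane(C,[((d.min()+d.max())/2,r)],178))
```

```text
[599.17137429 -15.60577221 223.31643368] [-0.00483339  0.70205459  0.71209766 -0.00359479] [-0.51072793  0.24706735 -0.5619361 ]
60 290 375 [[608.4111551   82.87245393 178.        ]]
120 315 338 [[605.66215745  50.39226815 178.        ]]
180 291 336 [[598.4098168   14.78494799 178.        ]]
```

>>> jog_arm([
  {"x": 0, "y": 0.04, "z": 0, "rx": 0, "ry": 0, "rz": 0, "gripper": 0.8},
  {"x": 0, "y": 0.04, "z": 0, "rx": 0, "ry": 0, "rz": 0, "gripper": 0.8},
  {"x": 0, "y": 0.04, "z": 0, "rx": 0, "ry": 0, "rz": 0, "gripper": 0.8},
  {"x": 0, "y": 0.04, "z": 0, "rx": 0, "ry": 0, "rz": 0, "gripper": 0.8},
])

```text
time: 6.02
ee_pos: [604.2, -10.5, 229.7]
eef_rot: [0.001, 0.702, 0.713, 0.001]
ft_force: [0.2, -0.0, -0.2]
gripper_width: 0.799
grasp_force: 0.0
```

>>> jog_arm([
  {"x": 0.01, "y": 0, "z": -0.2, "rx": 0, "ry": 0, "rz": 0, "gripper": 0.8},
  {"x": 0.01, "y": 0, "z": -0.4, "rx": 0, "ry": 0, "rz": 0, "gripper": 0.8},
  {"x": 0.01, "y": 0, "z": -0.55, "rx": 0, "ry": 0, "rz": 0, "gripper": 0.8},
  {"x": 0.01, "y": 0, "z": -0.645, "rx": 0, "ry": 0, "rz": 0, "gripper": 0.8},
  {"x": 0.01, "y": 0, "z": -0.645, "rx": 0, "ry": 0, "rz": 0, "gripper": 0.6},
  {"x": 0.01, "y": 0, "z": -0.645, "rx": 0, "ry": 0, "rz": 0, "gripper": 0.6},
  {"x": 0.01, "y": 0, "z": -0.645, "rx": 0, "ry": 0, "rz": 0, "gripper": 0.4},
])

```text
time: 6.6
ee_pos: [605.9, -10.5, 152.3]
eef_rot: [0.001, 0.702, 0.713, 0.001]
ft_force: [0.4, 0.3, -0.4]
gripper_width: 0.655
grasp_force: 0.0
```

>>> jog_arm([
  {"x": 0, "y": 0, "z": 0, "rx": 0, "ry": 0, "rz": 0, "gripper": 0},
  {"x": 0, "y": 0, "z": 0, "rx": 0, "ry": 0, "rz": 0, "gripper": 0},
  {"x": 0, "y": 0, "z": 0, "rx": 0, "ry": 0, "rz": 0, "gripper": 0},
  {"x": 0, "y": 0, "z": 0, "rx": 0, "ry": 0, "rz": 0, "gripper": 0},
  {"x": 0, "y": 0, "z": 0, "rx": 0, "ry": 0, "rz": 0, "gripper": 0},
  {"x": 0, "y": 0, "z": 0, "rx": 0, "ry": 0, "rz": 0, "gripper": 0},
  {"x": 0, "y": 0, "z": 0, "rx": 0, "ry": 0, "rz": 0, "gripper": 0},
], force=40)

```text
time: 7.18
ee_pos: [605.6, -10.4, 151.4]
eef_rot: [0.001, 0.702, 0.712, 0.001]
ft_force: [1.5, -0.4, -0.5]
gripper_width: 0.157
grasp_force: 40.0
```

>>> jog_arm([
  {"x": 0, "y": 0, "z": 0, "rx": 0, "ry": 0, "rz": 0, "gripper": 0},
  {"x": 0, "y": 0, "z": 0.04, "rx": 0, "ry": 0, "rz": 0, "gripper": 0},
  {"x": 0, "y": 0, "z": 0.1, "rx": 0, "ry": 0, "rz": 0, "gripper": 0},
  {"x": 0, "y": 0, "z": 0.2, "rx": 0, "ry": 0, "rz": 0, "gripper": 0},
  {"x": 0, "y": 0, "z": 0.35, "rx": 0, "ry": 0, "rz": 0, "gripper": 0},
  {"x": 0, "y": 0, "z": 0.5, "rx": 0, "ry": 0, "rz": 0, "gripper": 0},
  {"x": 0, "y": 0, "z": 0.6, "rx": 0, "ry": 0, "rz": 0, "gripper": 0},
  {"x": 0, "y": 0, "z": 0.6, "rx": 0, "ry": 0, "rz": 0, "gripper": 0},
  {"x": 0, "y": 0, "z": 0.6, "rx": 0, "ry": 0, "rz": 0, "gripper": 0},
], force=60)

```text
time: 7.93
ee_pos: [604.6, -10.3, 223.5]
eef_rot: [0.0, 0.702, 0.713, 0.0]
ft_force: [-0.1, -0.1, -4.1]
gripper_width: 0.151
grasp_force: 60.0
```

Run:
```python
from h import *
s=state();print(s["wrist_torque"],s["ft_force"],s["grasp_force"])
a=snap("scene","scene6")[1];b=snap("side","side6")[1];C,w=snap("wrist","wrist6")
W=np.zeros((600,800,3),np.uint8)
W[:300,:400]=cv2.resize(a[140:290,250:450],(400,300),interpolation=2);W[:300,400:]=cv2.resize(b[110:260,200:400],(400,300),interpolation=2)
W[300:550,:400]=cv2.resize(w,(400,250))
cv2.imwrite("pics/v6.png",W[:,:,::-1])
```

```text
[ 0.00595711 -0.06993366 -0.0143613 ] [-0.14861872 -0.06627847 -4.07920118] 59.99926999211311
```

View pics/v6.png

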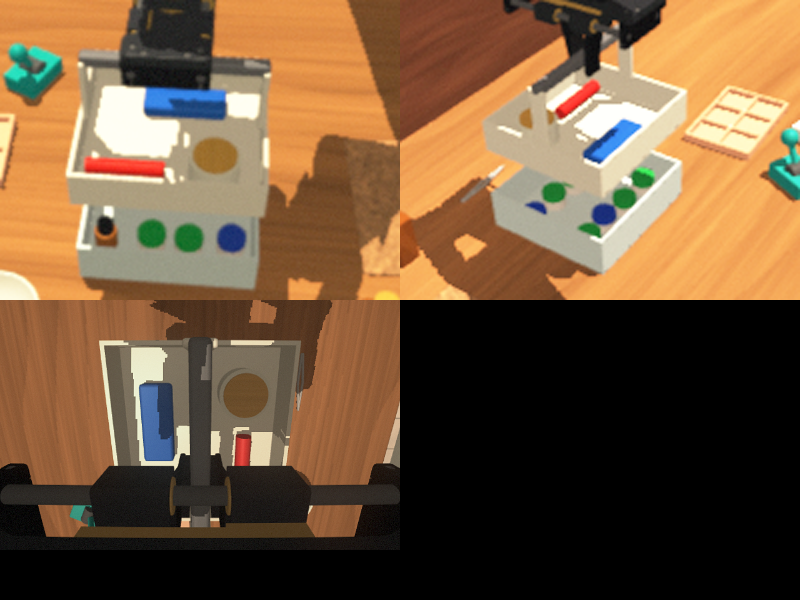

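Level lift: upper's far rim corners in wrist at (160,66),(481,66), far post at (320,67); in the bin I see green and blue lids and the dropper.

Run:
```python
from h import *
C=cam("wrist");s=state();print(s["ee_pos"])
w=cv2.imread("pics/wrist6.png")
cv2.imwrite("pics/w6c.png",cv2.resize(w[40:120,130:510],None,fx=2,fy=2))
print("far corners",onplane(C,[(160,66),(481,66)],173).round(1))
print("perfume",onplane(cam("scene"),[(443,293)],104).round(),onplane(cam("scene"),[(437,326)],0).round())
w4=[[517.3,-113.9],[698,-111.1]]
```

```text
[603.59638355 -10.09074594 221.70732441]
far corners [[513.2  85.2 173. ]
 [691.   87.7 173. ]]
perfume [[764. 205. 104.]] [[778. 213.   0.]]
```

>>> jog_arm([
  {"x": 0, "y": 0.05, "z": 0, "rx": 0, "ry": 0, "rz": 0, "gripper": 0},
  {"x": 0, "y": 0.15, "z": 0, "rx": 0, "ry": 0, "rz": 0, "gripper": 0},
  {"x": -0.03, "y": 0.3, "z": 0, "rx": 0, "ry": 0, "rz": 0, "gripper": 0},
  {"x": -0.06, "y": 0.45, "z": 0, "rx": 0, "ry": 0, "rz": 0, "gripper": 0},
  {"x": -0.09, "y": 0.6, "z": 0, "rx": 0, "ry": 0, "rz": 0, "gripper": 0},
  {"x": -0.12, "y": 0.75, "z": 0, "rx": 0, "ry": 0, "rz": 0, "gripper": 0},
  {"x": -0.14, "y": 0.9, "z": 0, "rx": 0, "ry": 0, "rz": 0, "gripper": 0},
  {"x": -0.16, "y": 1, "z": 0, "rx": 0, "ry": 0, "rz": 0, "gripper": 0},
])

```text
time: 8.75
ee_pos: [584.7, 112.6, 222.6]
eef_rot: [-0.001, 0.701, 0.713, 0.0]
ft_force: [0.0, -0.1, -4.2]
gripper_width: 0.151
grasp_force: 60.0
```

>>> jog_arm([
  {"x": -0.02, "y": 0.15, "z": 0, "rx": 0, "ry": 0, "rz": 0.01, "gripper": 0},
  {"x": -0.04, "y": 0.3, "z": 0, "rx": 0, "ry": 0, "rz": 0.02, "gripper": 0},
  {"x": -0.06, "y": 0.45, "z": 0, "rx": 0, "ry": 0, "rz": 0.03, "gripper": 0},
  {"x": -0.08, "y": 0.6, "z": 0, "rx": 0, "ry": 0, "rz": 0.04, "gripper": 0},
  {"x": -0.1, "y": 0.75, "z": 0, "rx": 0, "ry": 0, "rz": 0.045, "gripper": 0},
  {"x": -0.12, "y": 0.9, "z": 0, "rx": 0, "ry": 0, "rz": 0.045, "gripper": 0},
  {"x": -0.13, "y": 1, "z": 0, "rx": 0, "ry": 0, "rz": 0.045, "gripper": 0},
])

```text
time: 9.33
ee_pos: [569.1, 232.1, 222.7]
eef_rot: [-0.001, 0.689, 0.725, -0.0]
ft_force: [0.1, 0.3, -3.7]
gripper_width: 0.153
grasp_force: 60.0
```

>>> jog_arm([
  {"x": -0.02, "y": 0.15, "z": 0, "rx": 0, "ry": 0, "rz": 0, "gripper": 0},
  {"x": -0.04, "y": 0.3, "z": 0, "rx": 0, "ry": 0, "rz": 0, "gripper": 0},
  {"x": -0.06, "y": 0.45, "z": 0, "rx": 0, "ry": 0, "rz": 0, "gripper": 0},
  {"x": -0.08, "y": 0.55, "z": 0, "rx": 0, "ry": 0, "rz": 0, "gripper": 0},
  {"x": -0.083, "y": 0.65, "z": -0.1, "rx": 0, "ry": 0, "rz": 0, "gripper": 0},
  {"x": -0.083, "y": 0.7, "z": -0.25, "rx": 0, "ry": 0, "rz": 0, "gripper": 0},
  {"x": -0.083, "y": 0.7, "z": -0.4, "rx": 0, "ry": 0, "rz": 0, "gripper": 0},
  {"x": -0.083, "y": 0.7, "z": -0.55, "rx": 0, "ry": 0, "rz": 0, "gripper": 0},
  {"x": -0.083, "y": 0.7, "z": -0.55, "rx": 0, "ry": 0, "rz": 0, "gripper": 0},
  {"x": -0.083, "y": 0.7, "z": -0.55, "rx": 0, "ry": 0, "rz": 0, "gripper": 0},
  {"x": -0.083, "y": 0.7, "z": -0.55, "rx": 0, "ry": 0, "rz": 0, "gripper": 0},
])

```text
time: 10.25
ee_pos: [560.8, 313.8, 157.4]
eef_rot: [0.0, 0.689, 0.725, 0.0]
ft_force: [0.8, 0.7, -4.1]
gripper_width: 0.156
grasp_force: 60.0
```

Run:
```python
from h import *
s=state();print(s["wrist_torque"],s["ft_force"],s["grasp_force"],s["ee_pos"])
a=snap("scene","scene7")[1];b=snap("side","side7")[1];C,w=snap("wrist","wrist7")
W=np.zeros((600,800,3),np.uint8)
W[:300,:400]=cv2.resize(a[160:310,370:570],(400,300),interpolation=2);W[:300,400:]=cv2.resize(b[210:390,120:360],(400,300),interpolation=2)
W[300:600,:480]=cv2.resize(w,(480,300));W[300:600,480:800]=cv2.resize(a[160:310,230:390],(320,300),interpolation=2)
cv2.imwrite("pics/v7.png",W[:,:,::-1])
```

```text
[-0.00190296 -0.10126111 -0.01759031] [ 0.7921575   0.68402428 -4.0616409 ] 59.99961582943797 [560.77962621 313.75063772 157.43955741]
```

View pics/v7.png

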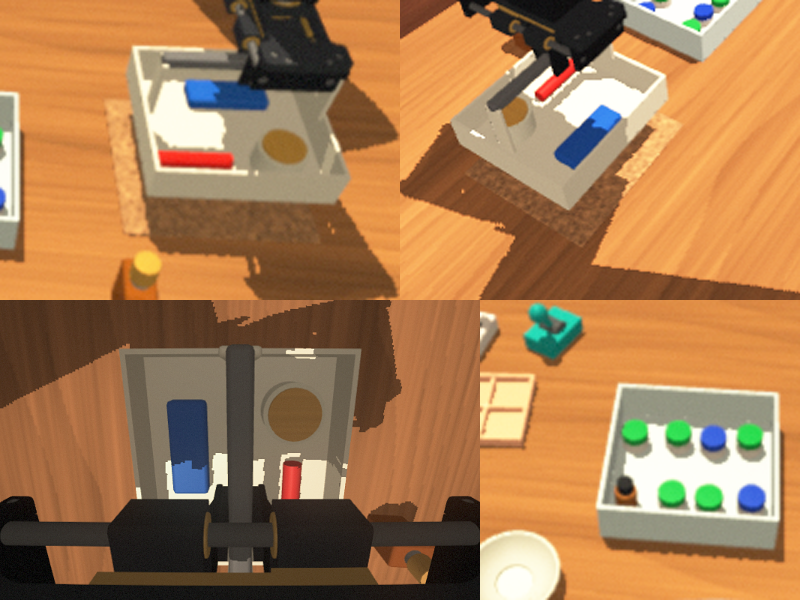

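Five green lids (scene bin rows), two blue, one dropper. Lowering the upper level onto the mat.

>>> jog_arm([
  {"x": 0, "y": 0, "z": -0.1, "rx": 0, "ry": 0, "rz": 0, "gripper": 0},
  {"x": 0, "y": 0, "z": -0.2, "rx": 0, "ry": 0, "rz": 0, "gripper": 0},
  {"x": 0, "y": 0, "z": -0.3, "rx": 0, "ry": 0, "rz": 0, "gripper": 0},
  {"x": 0, "y": 0, "z": -0.38, "rx": 0, "ry": 0, "rz": 0, "gripper": 0},
  {"x": 0, "y": 0, "z": -0.43, "rx": 0, "ry": 0, "rz": 0, "gripper": 0},
  {"x": 0, "y": 0, "z": -0.45, "rx": 0, "ry": 0, "rz": 0, "gripper": 0},
  {"x": 0, "y": 0, "z": -0.46, "rx": 0, "ry": 0, "rz": 0, "gripper": 0},
  {"x": 0, "y": 0, "z": -0.47, "rx": 0, "ry": 0, "rz": 0, "gripper": 0},
  {"x": 0, "y": 0, "z": -0.475, "rx": 0, "ry": 0, "rz": 0, "gripper": 0},
  {"x": 0, "y": 0, "z": -0.475, "rx": 0, "ry": 0, "rz": 0, "gripper": 0},
])

```text
time: 11.23
ee_pos: [560.5, 313.8, 100.6]
eef_rot: [0.0, 0.689, 0.725, 0.0]
ft_force: [0.0, 0.1, -3.3]
gripper_width: 0.152
grasp_force: 60.0
```

>>> jog_arm([
  {"x": 0, "y": 0, "z": -0.005, "rx": 0, "ry": 0, "rz": 0, "gripper": 0},
  {"x": 0, "y": 0, "z": -0.01, "rx": 0, "ry": 0, "rz": 0, "gripper": 0},
  {"x": 0, "y": 0, "z": -0.015, "rx": 0, "ry": 0, "rz": 0, "gripper": 0},
  {"x": 0, "y": 0, "z": -0.015, "rx": 0, "ry": 0, "rz": 0, "gripper": 0},
])

```text
time: 11.57
ee_pos: [560.4, 313.8, 99.4]
eef_rot: [0.0, 0.689, 0.725, 0.001]
ft_force: [-1.1, -1.1, 2.7]
gripper_width: 0.153
grasp_force: 60.0
```

>>> jog_arm([
  {"x": 0, "y": 0, "z": 0, "rx": 0, "ry": 0, "rz": 0, "gripper": 0.6},
  {"x": 0, "y": 0, "z": 0, "rx": 0, "ry": 0, "rz": 0, "gripper": 0.6},
  {"x": 0, "y": 0, "z": 0, "rx": 0, "ry": 0, "rz": 0, "gripper": 0.6},
  {"x": 0, "y": 0, "z": 0, "rx": 0, "ry": 0, "rz": 0, "gripper": 0.6},
  {"x": 0, "y": 0, "z": 0.05, "rx": 0, "ry": 0, "rz": 0, "gripper": 0.6},
  {"x": 0, "y": 0, "z": 0.2, "rx": 0, "ry": 0, "rz": 0, "gripper": 0.6},
  {"x": 0, "y": 0, "z": 0.5, "rx": 0, "ry": 0, "rz": 0, "gripper": 0.6},
  {"x": 0, "y": 0, "z": 0.8, "rx": 0, "ry": 0, "rz": 0, "gripper": 0.6},
  {"x": 0, "y": 0, "z": 1, "rx": 0, "ry": 0, "rz": 0, "gripper": 0.6},
  {"x": 0, "y": 0, "z": 1, "rx": 0, "ry": 0, "rz": 0, "gripper": 0.6},
], force=20)

```text
time: 12.4
ee_pos: [563.9, 315.2, 225.6]
eef_rot: [0.003, 0.689, 0.725, 0.006]
ft_force: [0.2, 0.6, 0.6]
gripper_width: 0.596
grasp_force: 0.0
```

>>> jog_arm([
  {"x": 0.1, "y": -0.3, "z": 0.3, "rx": 0, "ry": 0, "rz": -0.045, "gripper": 0.7},
  {"x": 0.2, "y": -0.6, "z": 0.6, "rx": 0, "ry": 0, "rz": -0.045, "gripper": 0.7},
  {"x": 0.33, "y": -1, "z": 0.67, "rx": 0, "ry": 0, "rz": -0.045, "gripper": 0.7},
  {"x": 0.33, "y": -1, "z": 0.67, "rx": 0, "ry": 0, "rz": -0.045, "gripper": 0.7},
])

```text
time: 12.73
ee_pos: [601.3, 191.4, 301.3]
eef_rot: [0.002, 0.702, 0.712, 0.001]
ft_force: [1.1, 0.4, -1.0]
gripper_width: 0.693
grasp_force: 0.0
```

>>> jog_arm([
  {"x": 0, "y": -0.3, "z": 0, "rx": 0, "ry": 0, "rz": 0, "gripper": 0.7},
  {"x": 0, "y": -0.6, "z": 0, "rx": 0, "ry": 0, "rz": 0, "gripper": 0.7},
  {"x": 0, "y": -0.9, "z": 0, "rx": 0, "ry": 0, "rz": 0, "gripper": 0.7},
  {"x": 0, "y": -1, "z": 0, "rx": 0, "ry": 0, "rz": 0, "gripper": 0.7},
])

```text
time: 13.07
ee_pos: [599.5, 69.0, 298.5]
eef_rot: [0.001, 0.703, 0.711, -0.001]
ft_force: [-0.2, -0.0, 0.3]
gripper_width: 0.698
grasp_force: 0.0
```

>>> jog_arm([
  {"x": 0, "y": -0.3, "z": 0, "rx": 0, "ry": 0, "rz": 0, "gripper": 0.7},
  {"x": 0, "y": -0.6, "z": 0, "rx": 0, "ry": 0, "rz": 0, "gripper": 0.7},
  {"x": 0, "y": -0.9, "z": 0, "rx": 0, "ry": 0, "rz": 0, "gripper": 0.7},
  {"x": 0, "y": -1, "z": 0, "rx": 0, "ry": 0, "rz": 0, "gripper": 0.7},
  {"x": 0, "y": -1, "z": 0, "rx": 0, "ry": 0, "rz": 0, "gripper": 0.7},
  {"x": 0, "y": -1, "z": 0, "rx": 0, "ry": 0, "rz": 0, "gripper": 0.7},
  {"x": 0, "y": -1, "z": 0, "rx": 0, "ry": 0, "rz": 0, "gripper": 0.7},
  {"x": 0, "y": -1, "z": 0, "rx": 0, "ry": 0, "rz": 0, "gripper": 0.7},
])

```text
time: 13.73
ee_pos: [599.6, -44.3, 298.7]
eef_rot: [-0.0, 0.701, 0.713, 0.0]
ft_force: [-0.2, -0.1, 0.9]
gripper_width: 0.7
grasp_force: 0.0
```

```bash
cat > pots.py <<'E'
from h import *
def blobs(im,lo,hi,C,roi,amin=40):
    h=cv2.cvtColor(im,cv2.COLOR_RGB2HSV);m=cv2.inRange(h,lo,hi);k=np.zeros_like(m);x0,y0,x1,y1=roi;k[y0:y1,x0:x1]=m[y0:y1,x0:x1]
    out=[]
    for c in cv2.findContours(cv2.morphologyEx(k,cv2.MORPH_OPEN,np.ones((3,3))),0,1)[0]:
        if cv2.contourArea(c)>amin: (x,y),r=cv2.minEnclosingCircle(c); mm=cv2.moments(c); out.append((mm["m10"]/mm["m00"],mm["m01"]/mm["m00"],r))
    return out
GR=((40,90,30),(78,255,255));BL=((105,110,30),(130,255,255))
E
python3 - <<'E'
from pots import *
s=state();print(s["time"],s["ee_pos"])
C,w=snap("wrist","wrist8");Cs,a=snap("scene","scene8");Cd,b=snap("side","side8")
for n,cc in(("green",GR),("blue",BL)):
    for nm,im,c,roi in(("wrist",w,C,(200,0,460,262)),("scene",a,Cs,(285,185,400,300)),):
        for q in blobs(im,*cc,c,roi): print(n,nm,np.round(q,1),onplane(c,[q[:2]],29)[0].round(1))
cv2.imwrite("pics/v8.png",cv2.vconcat([w,])[:,:,::-1])
E
```

```text
13.7333 [599.56454387 -44.33559195 298.68446267]
green wrist [293.8 191.4  12.9] [567.6 -79.   29. ]
green wrist [362.7 150.4  13.4] [650.5 -26.7  29. ]
green wrist [290.6 150.2  13.3] [563.9 -27.9  29. ]
green wrist [366.  114.9  13.7] [652.4  14.9  29. ]
green wrist [287.8  75.6  14.8] [561.3  56.8  29. ]
green scene [344.  258.6   7. ] [653.6  15.4  29. ]
green scene [325.5 256.6   7. ] [652.4 -26.1  29. ]
green scene [364.5 227.9   6.8] [561.5  57.2  29. ]
green scene [328.8 226.1   6.8] [564.2 -27.2  29. ]
green scene [307.1 225.8   6.8] [568.5 -78.7  29. ]
blue wrist [293.5 114.2  13.5] [567.7  14.2  29. ]
blue wrist [364.5  71.6  14.6] [648.1  62.6  29. ]
blue scene [365.5 258.8   6.7] [649.4  62.7  29. ]
blue scene [346.3 228.6   6.4] [567.8  14.6  29. ]
```

View pics/v8.png

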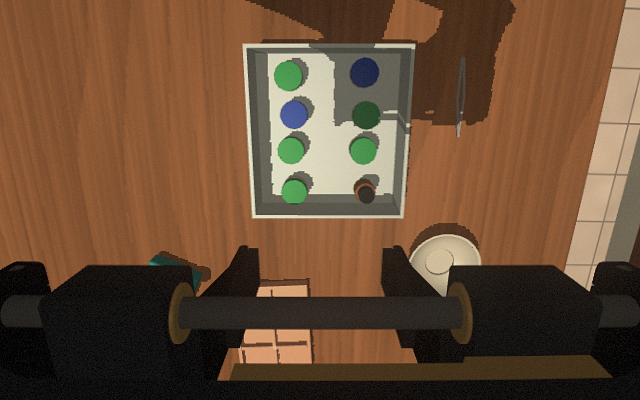

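Wrist view agrees with the scene view to ~1 mm: green pots at px (294,191),(291,150),(288,76),(363,150),(366,115); blue at (294,114),(365,72); dropper (365,190).

Run:
```python
from pots import *
C=cam("wrist");Cs=cam("scene")
P=onplane(C,[(244.5,44.5),(415,44.5),(403,217.5),(254,218)],56);e=np.roll(P,-1,0)-P
print("bin",P.round(1).tolist(),P.mean(0).round(1),np.linalg.norm(e,axis=1).round(1),np.degrees(np.arctan2(e[:,1],e[:,0])).round(1))
for s,w in(((344,258.6),(366,114.9)),((328.8,226.1),(290.6,150.2)),((307.1,225.8),(293.8,191.4))): print(tri(Cs,s,C,w))
```

```text
bin [[518.9, 85.1, 56.0], [696.6, 88.2, 56.0], [699.7, -102.5, 56.0], [521.9, -106.0, 56.0]] [609.3  -8.8  56. ] [177.7 190.7 177.8 191.2] [   1.   -89.1 -178.9   90.9]
(array([652.68930948,  14.74725088,  27.8137462 ]), np.float64(1.0841024715170693))
(array([564.16554958, -27.86029105,  29.00543034]), np.float64(1.3082635878891136))
(array([567.75053715, -79.28578559,  28.39549811]), np.float64(1.0807976271398776))
```

>>> jog_arm([
  {"x": -0.264, "y": -0.272, "z": -0.3, "rx": 0, "ry": 0, "rz": 0, "gripper": 0.53},
  {"x": -0.264, "y": -0.272, "z": -0.6, "rx": 0, "ry": 0, "rz": 0, "gripper": 0.53},
  {"x": -0.264, "y": -0.272, "z": -0.9, "rx": 0, "ry": 0, "rz": 0, "gripper": 0.53},
  {"x": -0.264, "y": -0.272, "z": -1, "rx": 0, "ry": 0, "rz": 0, "gripper": 0.53},
])

```text
time: 14.22
ee_pos: [563.7, -77.7, 173.7]
eef_rot: [-0.005, 0.702, 0.712, -0.002]
ft_force: [-1.3, 0.6, -0.0]
gripper_width: 0.547
grasp_force: 0.0
```

>>> jog_arm([
  {"x": 0, "y": 0, "z": -0.3, "rx": 0, "ry": 0, "rz": 0, "gripper": 0.53},
  {"x": 0, "y": 0, "z": -0.6, "rx": 0, "ry": 0, "rz": 0, "gripper": 0.53},
  {"x": 0, "y": 0, "z": -0.9, "rx": 0, "ry": 0, "rz": 0, "gripper": 0.53},
  {"x": 0, "y": 0, "z": -1, "rx": 0, "ry": 0, "rz": 0, "gripper": 0.53},
  {"x": 0, "y": 0, "z": -1, "rx": 0, "ry": 0, "rz": 0, "gripper": 0.53},
  {"x": 0, "y": 0, "z": -1, "rx": 0, "ry": 0, "rz": 0, "gripper": 0.53},
])

```text
time: 14.72
ee_pos: [568.5, -78.7, 59.0]
eef_rot: [-0.0, 0.701, 0.713, 0.0]
ft_force: [0.2, -1.1, 0.8]
gripper_width: 0.529
grasp_force: 0.0
```

>>> jog_arm([
  {"x": 0, "y": 0, "z": -0.15, "rx": 0, "ry": 0, "rz": 0, "gripper": 0.53},
  {"x": 0, "y": 0, "z": -0.3, "rx": 0, "ry": 0, "rz": 0, "gripper": 0.53},
  {"x": 0, "y": 0, "z": -0.38, "rx": 0, "ry": 0, "rz": 0, "gripper": 0.53},
  {"x": 0, "y": 0, "z": -0.38, "rx": 0, "ry": 0, "rz": 0, "gripper": 0.53},
  {"x": 0, "y": 0, "z": -0.38, "rx": 0, "ry": 0, "rz": 0, "gripper": 0.2},
  {"x": 0, "y": 0, "z": -0.38, "rx": 0, "ry": 0, "rz": 0, "gripper": 0.2},
  {"x": 0, "y": 0, "z": -0.38, "rx": 0, "ry": 0, "rz": 0, "gripper": 0.2},
  {"x": 0, "y": 0, "z": -0.38, "rx": 0, "ry": 0, "rz": 0, "gripper": 0.2},
  {"x": 0, "y": 0, "z": -0.2, "rx": 0, "ry": 0, "rz": 0, "gripper": 0.2},
  {"x": 0, "y": 0, "z": 0.1, "rx": 0, "ry": 0, "rz": 0, "gripper": 0.2},
  {"x": 0, "y": 0, "z": 0.4, "rx": 0, "ry": 0, "rz": 0, "gripper": 0.2},
  {"x": 0, "y": 0, "z": 0.7, "rx": 0, "ry": 0, "rz": 0, "gripper": 0.2},
], force=15)

```text
time: 15.72
ee_pos: [567.5, -78.8, 144.3]
eef_rot: [-0.0, 0.702, 0.712, -0.0]
ft_force: [0.5, 0.4, -0.8]
gripper_width: 0.36
grasp_force: 15.0
```

>>> jog_arm([
  {"x": 0, "y": -0.3, "z": 0.05, "rx": 0, "ry": 0, "rz": 0, "gripper": 0.2},
  {"x": -0.05, "y": -0.6, "z": 0.05, "rx": 0, "ry": 0, "rz": 0, "gripper": 0.2},
  {"x": -0.1, "y": -0.9, "z": 0.05, "rx": 0, "ry": 0, "rz": 0, "gripper": 0.2},
  {"x": -0.13, "y": -1, "z": 0.05, "rx": 0, "ry": 0, "rz": 0, "gripper": 0.2},
])

```text
time: 16.05
ee_pos: [552.9, -203.9, 150.1]
eef_rot: [0.003, 0.703, 0.712, -0.0]
ft_force: [-0.8, 0.8, 0.5]
gripper_width: 0.359
grasp_force: 15.0
```

>>> jog_arm([
  {"x": -0.05, "y": -0.3, "z": 0, "rx": 0, "ry": 0, "rz": 0, "gripper": 0.2},
  {"x": -0.1, "y": -0.6, "z": 0, "rx": 0, "ry": 0, "rz": 0, "gripper": 0.2},
  {"x": -0.13, "y": -0.9, "z": 0, "rx": 0, "ry": 0, "rz": 0, "gripper": 0.2},
  {"x": -0.13, "y": -1, "z": 0, "rx": 0, "ry": 0, "rz": 0, "gripper": 0.2},
])

```text
time: 16.38
ee_pos: [536.4, -324.1, 149.2]
eef_rot: [0.002, 0.703, 0.711, -0.001]
ft_force: [-0.0, -1.3, 0.0]
gripper_width: 0.361
grasp_force: 15.0
```

>>> jog_arm([
  {"x": 0, "y": -0.18, "z": 0, "rx": 0, "ry": 0, "rz": 0.06, "gripper": 0.2},
  {"x": 0, "y": -0.18, "z": 0, "rx": 0, "ry": 0, "rz": 0.06, "gripper": 0.2},
  {"x": 0, "y": -0.18, "z": 0, "rx": 0, "ry": 0, "rz": 0.06, "gripper": 0.2},
  {"x": 0, "y": -0.18, "z": 0, "rx": 0, "ry": 0, "rz": 0.06, "gripper": 0.2},
  {"x": 0, "y": -0.18, "z": 0, "rx": 0, "ry": 0, "rz": 0.06, "gripper": 0.2},
])

```text
time: 16.8
ee_pos: [536.7, -338.5, 148.6]
eef_rot: [-0.001, 0.684, 0.729, 0.0]
ft_force: [-0.4, -0.4, -0.9]
gripper_width: 0.36
grasp_force: 15.0
```

Run:
```python
from pots import *
s=state();print(s["time"],s["ee_pos"],s["eef_rot"],s["grasp_force"])
C,w=snap("wrist","wrist9");cv2.imwrite("pics/v9.png",w[:,:,::-1])
```

```text
16.8 [ 536.69139506 -338.53662971  148.59471949] [-8.46031607e-04  6.84347606e-01  7.29155398e-01  2.10002415e-04] 14.99997764825821
```

View pics/v9.png

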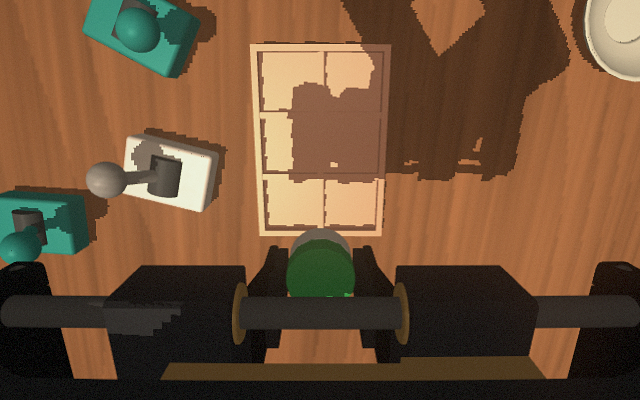

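Tray corners in the wrist view: (250,44),(391,44),(383,235),(261,236); the pot is held (320,275); the white switch leans fully on.

Run:
```python
from pots import *
C=cam("wrist")
P=onplane(C,[(250,44),(391,44),(383.5,235.5),(261,236.5)],14);e=np.roll(P,-1,0)-P
print(P.round(1).tolist(),P.mean(0).round(1),np.linalg.norm(e,axis=1).round(1),np.degrees(np.arctan2(e[:,1],e[:,0])).round(1))
print(tri(cam("scene"),(257.5,197.5),C,(250,44)))
c=P.mean(0)[:2]
for yw in (3.5,):
    r=np.radians(yw);M=np.array([[np.cos(r),-np.sin(r)],[np.sin(r),np.cos(r)]])
    for x in(-25.5,25.5):
        for y in(-50.7,0,50.7): print(x,y,(c+M@[x,y]).round(1))
print("inner junctions",onplane(C,[(324,111),(324,172)],14).round(1), onplane(C,[(324,111),(324,172)],14).mean(0))
s=state();print(C[2],s["ee_pos"])
```

```text
[[475.8, -223.9, 14.0], [583.3, -217.2, 14.0], [595.4, -373.8, 14.0], [486.7, -381.5, 14.0]] [ 535.3 -299.1   14. ] [107.7 157.1 108.9 158. ] [   3.6  -85.6 -175.9   94. ]
(array([ 474.91463155, -222.72391428,   12.93981107]), np.float64(2.5564957027719))
-25.5 -50.7 [ 513.  -351.3]
-25.5 0 [ 509.9 -300.7]
-25.5 50.7 [ 506.8 -250.1]
25.5 -50.7 [ 563.9 -348.2]
25.5 0 [ 560.8 -297.6]
25.5 50.7 [ 557.7 -246.9]
inner junctions [[ 535.5 -270.2   14. ]
 [ 538.8 -319.8   14. ]] [ 537.15631017 -294.98771029   14.        ]
[ 531.51403479 -257.93788549  311.53321129] [ 536.79493839 -338.66040692  148.67751166]
```

>>> jog_arm([
  {"x": 0.237, "y": -0.08, "z": -0.2, "rx": 0, "ry": 0, "rz": 0, "gripper": 0.2},
  {"x": 0.237, "y": -0.08, "z": -0.5, "rx": 0, "ry": 0, "rz": 0, "gripper": 0.2},
  {"x": 0.237, "y": -0.08, "z": -0.75, "rx": 0, "ry": 0, "rz": 0, "gripper": 0.2},
  {"x": 0.237, "y": -0.08, "z": -0.85, "rx": 0, "ry": 0, "rz": 0, "gripper": 0.2},
  {"x": 0.237, "y": -0.08, "z": -0.9, "rx": 0, "ry": 0, "rz": 0, "gripper": 0.2},
  {"x": 0.237, "y": -0.08, "z": -0.9, "rx": 0, "ry": 0, "rz": 0, "gripper": 0.2},
  {"x": 0.237, "y": -0.08, "z": -0.9, "rx": 0, "ry": 0, "rz": 0, "gripper": 0.2},
])

```text
time: 17.43
ee_pos: [566.0, -350.4, 42.0]
eef_rot: [0.001, 0.685, 0.729, 0.0]
ft_force: [0.6, 0.3, -0.2]
gripper_width: 0.362
grasp_force: 15.0
```

>>> jog_arm([
  {"x": 0, "y": 0.016, "z": -0.08, "rx": 0, "ry": 0, "rz": 0, "gripper": 0.2},
  {"x": 0, "y": 0.016, "z": -0.15, "rx": 0, "ry": 0, "rz": 0, "gripper": 0.2},
  {"x": 0, "y": 0.016, "z": -0.2, "rx": 0, "ry": 0, "rz": 0, "gripper": 0.2},
  {"x": 0, "y": 0.016, "z": -0.2, "rx": 0, "ry": 0, "rz": 0, "gripper": 0.2},
  {"x": 0, "y": 0.016, "z": -0.2, "rx": 0, "ry": 0, "rz": 0, "gripper": 0.2},
])

```text
time: 17.85
ee_pos: [565.0, -348.1, 16.4]
eef_rot: [-0.0, 0.685, 0.729, -0.0]
ft_force: [-0.0, 0.2, -0.1]
gripper_width: 0.363
grasp_force: 15.0
```

>>> jog_arm([
  {"x": 0, "y": 0, "z": 0, "rx": 0, "ry": 0, "rz": 0, "gripper": 0.44},
  {"x": 0, "y": 0, "z": 0, "rx": 0, "ry": 0, "rz": 0, "gripper": 0.44},
  {"x": 0, "y": 0, "z": 0, "rx": 0, "ry": 0, "rz": 0, "gripper": 0.44},
  {"x": 0, "y": 0, "z": 0.1, "rx": 0, "ry": 0, "rz": 0, "gripper": 0.44},
  {"x": 0, "y": 0, "z": 0.3, "rx": 0, "ry": 0, "rz": 0, "gripper": 0.44},
  {"x": 0, "y": 0, "z": 0.6, "rx": 0, "ry": 0, "rz": 0, "gripper": 0.53},
  {"x": 0, "y": 0, "z": 0.9, "rx": 0, "ry": 0, "rz": 0, "gripper": 0.53},
  {"x": 0, "y": 0, "z": 1, "rx": 0, "ry": 0, "rz": 0, "gripper": 0.53},
  {"x": 0, "y": 0, "z": 1, "rx": 0, "ry": 0, "rz": 0, "gripper": 0.53},
  {"x": 0, "y": 0, "z": 1, "rx": 0, "ry": 0, "rz": 0, "gripper": 0.53},
])

```text
time: 18.68
ee_pos: [565.4, -348.3, 137.9]
eef_rot: [0.001, 0.685, 0.729, 0.0]
ft_force: [0.2, -0.0, -1.4]
gripper_width: 0.524
grasp_force: 0.0
```

```bash
cat > chk.py <<'E'
from pots import *
s=state();print(round(s["time"],1),s["ee_pos"].round(1) if hasattr(s["ee_pos"],"round") else s["ee_pos"])
C,w=snap("wrist","chk");Cs,a=snap("scene","chks");Cd,b=snap("side","chkd")
for n,cc in(("green",GR),("blue",BL)):
    for nm,im,c,roi in(("scene",a,Cs,(175,180,400,300)),("side",b,Cd,(240,140,400,260)),("wrist",w,C,(200,0,460,262))):
        for q in blobs(im,*cc,c,roi,25):
            if nm!="side": print(n,nm,np.round(q,1),onplane(c,[q[:2]],29.5)[0].round(1))
E
python3 chk.py
```

```text
18.7 [ 565.4 -348.3  137.9]
green scene [344.3 258.2   7.2] [652.6  15.8  29.5]
green scene [325.4 256.2   7.5] [651.5 -26.3  29.5]
green scene [364.5 228.4   6.5] [563.5  57.3  29.5]
green scene [328.8 226.5   6.6] [565.9 -27.1  29.5]
green scene [198.1 216.6   6.5] [ 566.1 -346.3   29.5]
green wrist [319.3 200.5  21.1] [ 564.8 -347.2   29.5]
blue scene [365.2 258.8   6.7] [649.6  62.1  29.5]
blue scene [346.4 228.8   6.2] [568.8  14.8  29.5]
```

>>> jog_arm([
  {"x": 0, "y": 0.3, "z": 0, "rx": 0, "ry": 0, "rz": -0.06, "gripper": 0.53},
  {"x": 0, "y": 0.6, "z": 0, "rx": 0, "ry": 0, "rz": -0.06, "gripper": 0.53},
  {"x": 0, "y": 0.9, "z": 0, "rx": 0, "ry": 0, "rz": -0.06, "gripper": 0.53},
  {"x": 0, "y": 1, "z": 0, "rx": 0, "ry": 0, "rz": -0.06, "gripper": 0.53},
])

```text
time: 19.17
ee_pos: [562.6, -222.3, 134.2]
eef_rot: [-0.005, 0.701, 0.713, -0.0]
ft_force: [-1.1, -0.1, -0.0]
gripper_width: 0.525
grasp_force: 0.0
```

>>> jog_arm([
  {"x": 0, "y": 0.3, "z": 0, "rx": 0, "ry": 0, "rz": 0, "gripper": 0.53},
  {"x": 0, "y": 0.6, "z": 0, "rx": 0, "ry": 0, "rz": 0, "gripper": 0.53},
  {"x": 0, "y": 0.9, "z": 0, "rx": 0, "ry": 0, "rz": 0, "gripper": 0.53},
  {"x": 0, "y": 1, "z": 0, "rx": 0, "ry": 0, "rz": 0, "gripper": 0.53},
])

```text
time: 19.5
ee_pos: [563.0, -103.4, 134.9]
eef_rot: [-0.003, 0.701, 0.714, -0.001]
ft_force: [-1.3, 0.2, -0.1]
gripper_width: 0.525
grasp_force: 0.0
```

>>> jog_arm([
  {"x": -0.005, "y": 0.3, "z": 0, "rx": 0, "ry": 0, "rz": 0, "gripper": 0.53},
  {"x": -0.005, "y": 0.55, "z": 0, "rx": 0, "ry": 0, "rz": 0, "gripper": 0.53},
  {"x": -0.005, "y": 0.673, "z": -0.2, "rx": 0, "ry": 0, "rz": 0, "gripper": 0.53},
  {"x": -0.005, "y": 0.673, "z": -0.45, "rx": 0, "ry": 0, "rz": 0, "gripper": 0.53},
  {"x": -0.005, "y": 0.673, "z": -0.6, "rx": 0, "ry": 0, "rz": 0, "gripper": 0.53},
  {"x": -0.005, "y": 0.673, "z": -0.6, "rx": 0, "ry": 0, "rz": 0, "gripper": 0.53},
  {"x": -0.005, "y": 0.673, "z": -0.6, "rx": 0, "ry": 0, "rz": 0, "gripper": 0.53},
])

```text
time: 20.08
ee_pos: [563.7, -27.7, 63.1]
eef_rot: [-0.002, 0.702, 0.712, -0.001]
ft_force: [0.0, -0.8, -0.1]
gripper_width: 0.534
grasp_force: 0.0
```

```bash
python3 chk.py
```

```text
20.1 [563.7 -27.7  63.1]
green scene [343.9 258.3   7. ] [653.   14.9  29.5]
green scene [325.6 256.6   7.1] [652.6 -25.7  29.5]
green scene [328.9 228.7   6.2] [572.7 -26.2  29.5]
green scene [364.5 228.1   6.8] [562.5  57.2  29.5]
green scene [198.2 216.6   6.7] [ 566.  -346.2   29.5]
green wrist [449.9 236.1  25.2] [639.7 -25.   29.5]
green wrist [320.4 236.1  27.8] [563.6 -26.1  29.5]
green wrist [454.3 168.6  20. ] [637.4  15.3  29.5]
green wrist [317.9  87.   32.2] [561.1  57.1  29.5]
blue scene [365.3 258.6   6.9] [649.2  62.3  29.5]
blue scene [346.3 228.9   6.1] [569.2  14.8  29.5]
blue wrist [328.2 167.7  29.1] [567.3  14.6  29.5]
blue wrist [455.2  83.   20.5] [632.4  60.3  29.5]
```

>>> jog_arm([
  {"x": 0, "y": 0, "z": -0.2, "rx": 0, "ry": 0, "rz": 0, "gripper": 0.53},
  {"x": 0, "y": 0, "z": -0.35, "rx": 0, "ry": 0, "rz": 0, "gripper": 0.53},
  {"x": 0, "y": 0, "z": -0.431, "rx": 0, "ry": 0, "rz": 0, "gripper": 0.53},
  {"x": 0, "y": 0, "z": -0.431, "rx": 0, "ry": 0, "rz": 0, "gripper": 0.53},
  {"x": 0, "y": 0, "z": -0.431, "rx": 0, "ry": 0, "rz": 0, "gripper": 0.2},
  {"x": 0, "y": 0, "z": -0.431, "rx": 0, "ry": 0, "rz": 0, "gripper": 0.2},
  {"x": 0, "y": 0, "z": -0.431, "rx": 0, "ry": 0, "rz": 0, "gripper": 0.2},
  {"x": 0, "y": 0, "z": -0.431, "rx": 0, "ry": 0, "rz": 0, "gripper": 0.2},
  {"x": 0, "y": 0, "z": -0.25, "rx": 0, "ry": 0, "rz": 0, "gripper": 0.2},
  {"x": 0, "y": 0, "z": 0.05, "rx": 0, "ry": 0, "rz": 0, "gripper": 0.2},
  {"x": 0, "y": 0, "z": 0.35, "rx": 0, "ry": 0, "rz": 0, "gripper": 0.2},
  {"x": 0, "y": 0, "z": 0.6, "rx": 0, "ry": 0, "rz": 0, "gripper": 0.2},
])

```text
time: 21.23
ee_pos: [565.0, -27.5, 139.2]
eef_rot: [0.001, 0.702, 0.713, 0.0]
ft_force: [0.4, 0.3, -0.3]
gripper_width: 0.364
grasp_force: 15.0
```

>>> jog_arm([
  {"x": -0.04, "y": -0.3, "z": 0, "rx": 0, "ry": 0, "rz": 0, "gripper": 0.2},
  {"x": -0.08, "y": -0.6, "z": 0, "rx": 0, "ry": 0, "rz": 0, "gripper": 0.2},
  {"x": -0.12, "y": -0.9, "z": 0, "rx": 0, "ry": 0, "rz": 0, "gripper": 0.2},
  {"x": -0.14, "y": -1, "z": 0, "rx": 0, "ry": 0, "rz": 0, "gripper": 0.2},
])

```text
time: 21.57
ee_pos: [548.4, -152.0, 138.0]
eef_rot: [0.002, 0.702, 0.712, -0.0]
ft_force: [0.5, -0.2, -0.8]
gripper_width: 0.365
grasp_force: 15.0
```

>>> jog_arm([
  {"x": -0.04, "y": -0.3, "z": 0, "rx": 0, "ry": 0, "rz": 0.06, "gripper": 0.2},
  {"x": -0.08, "y": -0.6, "z": 0, "rx": 0, "ry": 0, "rz": 0.06, "gripper": 0.2},
  {"x": -0.12, "y": -0.9, "z": 0, "rx": 0, "ry": 0, "rz": 0.06, "gripper": 0.2},
  {"x": -0.14, "y": -1, "z": 0, "rx": 0, "ry": 0, "rz": 0.06, "gripper": 0.2},
])

```text
time: 21.9
ee_pos: [531.3, -272.6, 137.4]
eef_rot: [0.002, 0.686, 0.728, -0.0]
ft_force: [0.4, 0.7, 0.2]
gripper_width: 0.361
grasp_force: 15.0
```

>>> jog_arm([
  {"x": -0.07, "y": -0.3, "z": 0, "rx": 0, "ry": 0, "rz": 0, "gripper": 0.2},
  {"x": -0.139, "y": -0.55, "z": 0, "rx": 0, "ry": 0, "rz": 0, "gripper": 0.2},
  {"x": -0.139, "y": -0.702, "z": -0.1, "rx": 0, "ry": 0, "rz": 0, "gripper": 0.2},
  {"x": -0.139, "y": -0.702, "z": -0.35, "rx": 0, "ry": 0, "rz": 0, "gripper": 0.2},
  {"x": -0.139, "y": -0.702, "z": -0.6, "rx": 0, "ry": 0, "rz": 0, "gripper": 0.2},
  {"x": -0.139, "y": -0.702, "z": -0.8, "rx": 0, "ry": 0, "rz": 0, "gripper": 0.2},
  {"x": -0.139, "y": -0.702, "z": -0.8, "rx": 0, "ry": 0, "rz": 0, "gripper": 0.2},
  {"x": -0.139, "y": -0.702, "z": -0.8, "rx": 0, "ry": 0, "rz": 0, "gripper": 0.2},
  {"x": -0.139, "y": -0.702, "z": -0.8, "rx": 0, "ry": 0, "rz": 0, "gripper": 0.2},
])

```text
time: 22.65
ee_pos: [515.3, -351.9, 42.0]
eef_rot: [0.001, 0.685, 0.729, 0.0]
ft_force: [0.6, 0.7, -1.2]
gripper_width: 0.361
grasp_force: 15.0
```

>>> jog_arm([
  {"x": 0, "y": 0, "z": -0.1, "rx": 0, "ry": 0, "rz": 0, "gripper": 0.2},
  {"x": 0, "y": 0, "z": -0.17, "rx": 0, "ry": 0, "rz": 0, "gripper": 0.2},
  {"x": 0, "y": 0, "z": -0.2, "rx": 0, "ry": 0, "rz": 0, "gripper": 0.2},
  {"x": 0, "y": 0, "z": -0.2, "rx": 0, "ry": 0, "rz": 0, "gripper": 0.2},
  {"x": 0, "y": 0, "z": -0.2, "rx": 0, "ry": 0, "rz": 0, "gripper": 0.44},
  {"x": 0, "y": 0, "z": -0.2, "rx": 0, "ry": 0, "rz": 0, "gripper": 0.44},
  {"x": 0, "y": 0, "z": -0.2, "rx": 0, "ry": 0, "rz": 0, "gripper": 0.44},
  {"x": 0, "y": 0, "z": -0.1, "rx": 0, "ry": 0, "rz": 0, "gripper": 0.44},
  {"x": 0, "y": 0, "z": 0.1, "rx": 0, "ry": 0, "rz": 0, "gripper": 0.44},
  {"x": 0, "y": 0, "z": 0.4, "rx": 0, "ry": 0, "rz": 0, "gripper": 0.53},
  {"x": 0, "y": 0, "z": 0.7, "rx": 0, "ry": 0, "rz": 0, "gripper": 0.53},
  {"x": 0, "y": 0, "z": 0.8, "rx": 0, "ry": 0, "rz": 0, "gripper": 0.53},
])

```text
time: 23.65
ee_pos: [516.8, -354.0, 143.2]
eef_rot: [0.005, 0.685, 0.729, -0.0]
ft_force: [0.4, 0.6, 0.7]
gripper_width: 0.517
grasp_force: 0.0
```

```bash
python3 chk.py
```

```text
23.6 [ 516.8 -354.   143.2]
green scene [344.  258.4   6.9] [653.3  15.3  29.5]
green scene [325.5 256.6   7. ] [652.7 -26.1  29.5]
green scene [364.5 228.4   6.5] [563.5  57.3  29.5]
green scene [198.1 216.6   6.5] [ 566.1 -346.3   29.5]
green scene [203.3 201.4   6.3] [ 515.8 -349.2   29.5]
green wrist [379.5 195.1  20.9] [ 564.7 -347.8   29.5]
green wrist [315.8 195.3  20.9] [ 514.  -350.9   29.5]
blue scene [365.3 258.7   7. ] [649.3  62.2  29.5]
blue scene [346.3 229.    6.1] [569.4  14.8  29.5]
```

>>> jog_arm([
  {"x": 0.03, "y": 0.3, "z": 0, "rx": 0, "ry": 0, "rz": -0.06, "gripper": 0.53},
  {"x": 0.06, "y": 0.6, "z": 0, "rx": 0, "ry": 0, "rz": -0.06, "gripper": 0.53},
  {"x": 0.09, "y": 0.9, "z": 0, "rx": 0, "ry": 0, "rz": -0.06, "gripper": 0.53},
  {"x": 0.1, "y": 1, "z": 0, "rx": 0, "ry": 0, "rz": -0.06, "gripper": 0.53},
])

```text
time: 24.13
ee_pos: [523.7, -225.7, 134.4]
eef_rot: [-0.005, 0.701, 0.713, -0.0]
ft_force: [-0.4, 0.1, -0.8]
gripper_width: 0.532
grasp_force: 0.0
```

>>> jog_arm([
  {"x": 0.03, "y": 0.3, "z": 0, "rx": 0, "ry": 0, "rz": 0, "gripper": 0.53},
  {"x": 0.06, "y": 0.6, "z": 0, "rx": 0, "ry": 0, "rz": 0, "gripper": 0.53},
  {"x": 0.09, "y": 0.9, "z": 0, "rx": 0, "ry": 0, "rz": 0, "gripper": 0.53},
  {"x": 0.1, "y": 1, "z": 0, "rx": 0, "ry": 0, "rz": 0, "gripper": 0.53},
])

```text
time: 24.47
ee_pos: [536.2, -106.9, 135.0]
eef_rot: [-0.003, 0.701, 0.713, -0.001]
ft_force: [0.2, 0.1, -0.6]
gripper_width: 0.53
grasp_force: 0.0
```

>>> jog_arm([
  {"x": 0.03, "y": 0.3, "z": 0, "rx": 0, "ry": 0, "rz": 0, "gripper": 0.53},
  {"x": 0.06, "y": 0.6, "z": 0, "rx": 0, "ry": 0, "rz": 0, "gripper": 0.53},
  {"x": 0.09, "y": 0.9, "z": 0, "rx": 0, "ry": 0, "rz": 0, "gripper": 0.53},
  {"x": 0.1, "y": 1, "z": 0, "rx": 0, "ry": 0, "rz": 0, "gripper": 0.53},
])

```text
time: 24.8
ee_pos: [549.2, 12.0, 135.4]
eef_rot: [-0.002, 0.701, 0.714, -0.001]
ft_force: [0.1, 0.2, 0.3]
gripper_width: 0.533
grasp_force: 0.0
```

>>> jog_arm([
  {"x": 0.06, "y": 0.25, "z": 0, "rx": 0, "ry": 0, "rz": 0, "gripper": 0.53},
  {"x": 0.092, "y": 0.405, "z": 0, "rx": 0, "ry": 0, "rz": 0, "gripper": 0.53},
  {"x": 0.092, "y": 0.405, "z": -0.2, "rx": 0, "ry": 0, "rz": 0, "gripper": 0.53},
  {"x": 0.092, "y": 0.405, "z": -0.45, "rx": 0, "ry": 0, "rz": 0, "gripper": 0.53},
  {"x": 0.092, "y": 0.405, "z": -0.6, "rx": 0, "ry": 0, "rz": 0, "gripper": 0.53},
  {"x": 0.092, "y": 0.405, "z": -0.6, "rx": 0, "ry": 0, "rz": 0, "gripper": 0.53},
  {"x": 0.092, "y": 0.405, "z": -0.6, "rx": 0, "ry": 0, "rz": 0, "gripper": 0.53},
  {"x": 0.092, "y": 0.405, "z": -0.6, "rx": 0, "ry": 0, "rz": 0, "gripper": 0.53},
])

```text
time: 25.47
ee_pos: [561.9, 56.2, 65.0]
eef_rot: [0.0, 0.702, 0.712, 0.0]
ft_force: [-0.6, 0.0, 0.2]
gripper_width: 0.533
grasp_force: 0.0
```

```bash
python3 chk.py | grep -v blue
```

```text
25.5 [561.9  56.2  65. ]
green scene [344.  258.4   6.9] [653.3  15.3  29.5]
green scene [325.5 256.6   7.1] [652.6 -26.1  29.5]
green scene [364.3 230.4   6. ] [569.4  57.2  29.5]
green scene [198.2 216.5   6.7] [ 565.8 -346.1   29.5]
green scene [203.4 201.4   6.4] [ 515.6 -349.1   29.5]
green wrist [318.3 233.8  27.7] [560.8  58.4  29.5]
```

>>> jog_arm([
  {"x": 0, "y": 0.005, "z": -0.2, "rx": 0, "ry": 0, "rz": 0, "gripper": 0.53},
  {"x": 0, "y": 0.005, "z": -0.35, "rx": 0, "ry": 0, "rz": 0, "gripper": 0.53},
  {"x": 0, "y": 0.005, "z": -0.431, "rx": 0, "ry": 0, "rz": 0, "gripper": 0.53},
  {"x": 0, "y": 0.005, "z": -0.431, "rx": 0, "ry": 0, "rz": 0, "gripper": 0.53},
  {"x": 0, "y": 0.005, "z": -0.431, "rx": 0, "ry": 0, "rz": 0, "gripper": 0.2},
  {"x": 0, "y": 0.005, "z": -0.431, "rx": 0, "ry": 0, "rz": 0, "gripper": 0.2},
  {"x": 0, "y": 0.005, "z": -0.431, "rx": 0, "ry": 0, "rz": 0, "gripper": 0.2},
  {"x": 0, "y": 0.005, "z": -0.431, "rx": 0, "ry": 0, "rz": 0, "gripper": 0.2},
  {"x": 0, "y": 0.005, "z": -0.25, "rx": 0, "ry": 0, "rz": 0, "gripper": 0.2},
  {"x": 0, "y": 0.005, "z": 0.05, "rx": 0, "ry": 0, "rz": 0, "gripper": 0.2},
  {"x": 0, "y": 0.005, "z": 0.35, "rx": 0, "ry": 0, "rz": 0, "gripper": 0.2},
  {"x": 0, "y": 0.005, "z": 0.6, "rx": 0, "ry": 0, "rz": 0, "gripper": 0.2},
])

```text
time: 26.62
ee_pos: [561.7, 57.5, 139.2]
eef_rot: [0.001, 0.702, 0.713, 0.001]
ft_force: [0.2, -0.3, -0.7]
gripper_width: 0.36
grasp_force: 15.0
```

>>> jog_arm([
  {"x": 0, "y": -0.3, "z": 0, "rx": 0, "ry": 0, "rz": 0, "gripper": 0.2},
  {"x": 0, "y": -0.6, "z": 0, "rx": 0, "ry": 0, "rz": 0, "gripper": 0.2},
  {"x": 0, "y": -0.9, "z": 0, "rx": 0, "ry": 0, "rz": 0, "gripper": 0.2},
  {"x": 0, "y": -1, "z": 0, "rx": 0, "ry": 0, "rz": 0, "gripper": 0.2},
])

```text
time: 26.95
ee_pos: [562.4, -66.8, 138.0]
eef_rot: [0.002, 0.703, 0.712, 0.0]
ft_force: [0.8, 0.4, -0.7]
gripper_width: 0.364
grasp_force: 15.0
```

>>> jog_arm([
  {"x": 0, "y": -0.3, "z": 0, "rx": 0, "ry": 0, "rz": 0.06, "gripper": 0.2},
  {"x": 0, "y": -0.6, "z": 0, "rx": 0, "ry": 0, "rz": 0.06, "gripper": 0.2},
  {"x": 0, "y": -0.9, "z": 0, "rx": 0, "ry": 0, "rz": 0.06, "gripper": 0.2},
  {"x": 0, "y": -1, "z": 0, "rx": 0, "ry": 0, "rz": 0.06, "gripper": 0.2},
])

```text
time: 27.28
ee_pos: [562.2, -187.4, 137.4]
eef_rot: [0.002, 0.686, 0.728, -0.0]
ft_force: [0.1, -0.6, 0.3]
gripper_width: 0.364
grasp_force: 15.0
```

>>> jog_arm([
  {"x": 0, "y": -0.3, "z": 0, "rx": 0, "ry": 0, "rz": 0, "gripper": 0.2},
  {"x": 0, "y": -0.6, "z": 0, "rx": 0, "ry": 0, "rz": 0, "gripper": 0.2},
  {"x": 0, "y": -0.85, "z": 0, "rx": 0, "ry": 0, "rz": 0, "gripper": 0.2},
  {"x": 0, "y": -0.96, "z": -0.1, "rx": 0, "ry": 0, "rz": 0, "gripper": 0.2},
  {"x": 0, "y": -0.96, "z": -0.35, "rx": 0, "ry": 0, "rz": 0, "gripper": 0.2},
  {"x": 0, "y": -0.96, "z": -0.6, "rx": 0, "ry": 0, "rz": 0, "gripper": 0.2},
  {"x": 0, "y": -0.96, "z": -0.8, "rx": 0, "ry": 0, "rz": 0, "gripper": 0.2},
  {"x": 0, "y": -0.96, "z": -0.8, "rx": 0, "ry": 0, "rz": 0, "gripper": 0.2},
  {"x": 0, "y": -0.96, "z": -0.8, "rx": 0, "ry": 0, "rz": 0, "gripper": 0.2},
  {"x": 0, "y": -0.96, "z": -0.8, "rx": 0, "ry": 0, "rz": 0, "gripper": 0.2},
])

```text
time: 28.12
ee_pos: [562.1, -297.2, 41.5]
eef_rot: [0.0, 0.684, 0.729, 0.0]
ft_force: [-0.4, -0.8, -0.1]
gripper_width: 0.365
grasp_force: 15.0
```

>>> jog_arm([
  {"x": 0, "y": 0, "z": -0.1, "rx": 0, "ry": 0, "rz": 0, "gripper": 0.2},
  {"x": 0, "y": 0, "z": -0.17, "rx": 0, "ry": 0, "rz": 0, "gripper": 0.2},
  {"x": 0, "y": 0, "z": -0.2, "rx": 0, "ry": 0, "rz": 0, "gripper": 0.2},
  {"x": 0, "y": 0, "z": -0.2, "rx": 0, "ry": 0, "rz": 0, "gripper": 0.2},
  {"x": 0, "y": 0, "z": -0.2, "rx": 0, "ry": 0, "rz": 0, "gripper": 0.44},
  {"x": 0, "y": 0, "z": -0.2, "rx": 0, "ry": 0, "rz": 0, "gripper": 0.44},
  {"x": 0, "y": 0, "z": -0.2, "rx": 0, "ry": 0, "rz": 0, "gripper": 0.44},
  {"x": 0, "y": 0, "z": -0.1, "rx": 0, "ry": 0, "rz": 0, "gripper": 0.44},
  {"x": 0, "y": 0, "z": 0.1, "rx": 0, "ry": 0, "rz": 0, "gripper": 0.44},
  {"x": 0, "y": 0, "z": 0.4, "rx": 0, "ry": 0, "rz": 0, "gripper": 0.53},
  {"x": 0, "y": 0, "z": 0.7, "rx": 0, "ry": 0, "rz": 0, "gripper": 0.53},
  {"x": 0, "y": 0, "z": 0.8, "rx": 0, "ry": 0, "rz": 0, "gripper": 0.53},
])

```text
time: 29.12
ee_pos: [564.2, -299.7, 143.4]
eef_rot: [0.005, 0.685, 0.729, 0.001]
ft_force: [-0.0, -0.5, 0.9]
gripper_width: 0.519
grasp_force: 0.0
```

```bash
python3 chk.py | grep -v blue
```

```text
29.1 [ 564.2 -299.7  143.4]
green scene [343.7 258.1   7.4] [652.7  14.6  29.5]
green scene [325.5 256.1   7.4] [651.2 -26.1  29.5]
green scene [218.8 217.    6.4] [ 562.6 -295.8   29.5]
green scene [198.2 216.5   6.7] [ 565.8 -346.1   29.5]
green scene [203.4 201.4   6.4] [ 515.6 -349.1   29.5]
green wrist [316.5 249.   19.4] [ 564.8 -343.3   29.5]
green wrist [252.  246.2  19.8] [ 510.9 -343.9   29.5]
green wrist [315.2 196.   20.8] [ 561.  -297.3   29.5]
```

>>> jog_arm([
  {"x": 0.07, "y": 0.28, "z": 0, "rx": 0, "ry": 0, "rz": -0.06, "gripper": 0.53},
  {"x": 0.14, "y": 0.56, "z": 0, "rx": 0, "ry": 0, "rz": -0.06, "gripper": 0.53},
  {"x": 0.21, "y": 0.84, "z": 0, "rx": 0, "ry": 0, "rz": -0.06, "gripper": 0.53},
  {"x": 0.25, "y": 1, "z": 0, "rx": 0, "ry": 0, "rz": -0.06, "gripper": 0.53},
])

```text
time: 29.6
ee_pos: [589.7, -173.6, 134.2]
eef_rot: [-0.003, 0.701, 0.713, -0.0]
ft_force: [-0.5, 0.3, 0.1]
gripper_width: 0.533
grasp_force: 0.0
```

>>> jog_arm([
  {"x": 0.07, "y": 0.28, "z": 0, "rx": 0, "ry": 0, "rz": 0, "gripper": 0.53},
  {"x": 0.14, "y": 0.56, "z": 0, "rx": 0, "ry": 0, "rz": 0, "gripper": 0.53},
  {"x": 0.21, "y": 0.84, "z": 0, "rx": 0, "ry": 0, "rz": 0, "gripper": 0.53},
  {"x": 0.25, "y": 1, "z": 0, "rx": 0, "ry": 0, "rz": 0, "gripper": 0.53},
])

```text
time: 29.93
ee_pos: [619.8, -53.7, 134.1]
eef_rot: [-0.003, 0.701, 0.713, -0.001]
ft_force: [0.1, -0.9, 0.5]
gripper_width: 0.53
grasp_force: 0.0
```

>>> jog_arm([
  {"x": 0.2, "y": 0.2, "z": 0, "rx": 0, "ry": 0, "rz": 0, "gripper": 0.53},
  {"x": 0.256, "y": 0.261, "z": 0, "rx": 0, "ry": 0, "rz": 0, "gripper": 0.53},
  {"x": 0.256, "y": 0.261, "z": -0.2, "rx": 0, "ry": 0, "rz": 0, "gripper": 0.53},
  {"x": 0.256, "y": 0.261, "z": -0.45, "rx": 0, "ry": 0, "rz": 0, "gripper": 0.53},
  {"x": 0.256, "y": 0.261, "z": -0.6, "rx": 0, "ry": 0, "rz": 0, "gripper": 0.53},
  {"x": 0.256, "y": 0.261, "z": -0.6, "rx": 0, "ry": 0, "rz": 0, "gripper": 0.53},
  {"x": 0.256, "y": 0.261, "z": -0.6, "rx": 0, "ry": 0, "rz": 0, "gripper": 0.53},
  {"x": 0.256, "y": 0.261, "z": -0.6, "rx": 0, "ry": 0, "rz": 0, "gripper": 0.53},
])

```text
time: 30.6
ee_pos: [652.2, -26.8, 64.7]
eef_rot: [-0.0, 0.702, 0.712, -0.0]
ft_force: [0.1, 0.4, 0.8]
gripper_width: 0.533
grasp_force: 0.0
```

```bash
python3 chk.py | grep -v blue
```

```text
30.6 [652.2 -26.8  64.7]
green scene [344.8 258.8   7.1] [654.3  17.1  29.5]
green scene [218.9 217.2   6.5] [ 562.9 -295.4   29.5]
green scene [198.2 216.5   6.7] [ 565.8 -346.1   29.5]
green scene [203.4 201.4   6.4] [ 515.6 -349.1   29.5]
green wrist [317.6 234.9  27.8] [650.7 -25.2  29.5]
green wrist [321.6 166.8  29.2] [652.4  15.5  29.5]
```

>>> jog_arm([
  {"x": -0.005, "y": 0.005, "z": -0.2, "rx": 0, "ry": 0, "rz": 0, "gripper": 0.53},
  {"x": -0.005, "y": 0.005, "z": -0.35, "rx": 0, "ry": 0, "rz": 0, "gripper": 0.53},
  {"x": -0.005, "y": 0.005, "z": -0.431, "rx": 0, "ry": 0, "rz": 0, "gripper": 0.53},
  {"x": -0.005, "y": 0.005, "z": -0.431, "rx": 0, "ry": 0, "rz": 0, "gripper": 0.53},
  {"x": -0.005, "y": 0.005, "z": -0.431, "rx": 0, "ry": 0, "rz": 0, "gripper": 0.2},
  {"x": -0.005, "y": 0.005, "z": -0.431, "rx": 0, "ry": 0, "rz": 0, "gripper": 0.2},
  {"x": -0.005, "y": 0.005, "z": -0.431, "rx": 0, "ry": 0, "rz": 0, "gripper": 0.2},
  {"x": -0.005, "y": 0.005, "z": -0.431, "rx": 0, "ry": 0, "rz": 0, "gripper": 0.2},
  {"x": -0.005, "y": 0.005, "z": -0.25, "rx": 0, "ry": 0, "rz": 0, "gripper": 0.2},
  {"x": -0.005, "y": 0.005, "z": 0.05, "rx": 0, "ry": 0, "rz": 0, "gripper": 0.2},
  {"x": -0.005, "y": 0.005, "z": 0.35, "rx": 0, "ry": 0, "rz": 0, "gripper": 0.2},
  {"x": -0.005, "y": 0.005, "z": 0.6, "rx": 0, "ry": 0, "rz": 0, "gripper": 0.2},
])

```text
time: 31.75
ee_pos: [652.1, -25.9, 139.4]
eef_rot: [0.001, 0.702, 0.713, 0.001]
ft_force: [1.3, -0.4, 0.6]
gripper_width: 0.363
grasp_force: 15.0
```

>>> jog_arm([
  {"x": -0.1, "y": -0.25, "z": 0, "rx": 0, "ry": 0, "rz": 0, "gripper": 0.2},
  {"x": -0.2, "y": -0.5, "z": 0, "rx": 0, "ry": 0, "rz": 0, "gripper": 0.2},
  {"x": -0.3, "y": -0.75, "z": 0, "rx": 0, "ry": 0, "rz": 0, "gripper": 0.2},
  {"x": -0.4, "y": -1, "z": 0, "rx": 0, "ry": 0, "rz": 0, "gripper": 0.2},
])

```text
time: 32.08
ee_pos: [603.2, -146.7, 137.9]
eef_rot: [0.001, 0.701, 0.713, 0.0]
ft_force: [0.4, -0.5, -0.3]
gripper_width: 0.362
grasp_force: 15.0
```

>>> jog_arm([
  {"x": -0.1, "y": -0.25, "z": 0, "rx": 0, "ry": 0, "rz": 0.06, "gripper": 0.2},
  {"x": -0.2, "y": -0.5, "z": 0, "rx": 0, "ry": 0, "rz": 0.06, "gripper": 0.2},
  {"x": -0.3, "y": -0.75, "z": 0, "rx": 0, "ry": 0, "rz": 0.06, "gripper": 0.2},
  {"x": -0.4, "y": -1, "z": 0, "rx": 0, "ry": 0, "rz": 0.06, "gripper": 0.2},
])

```text
time: 32.42
ee_pos: [554.9, -267.2, 137.5]
eef_rot: [0.001, 0.685, 0.729, 0.0]
ft_force: [1.1, 0.3, -1.2]
gripper_width: 0.363
grasp_force: 15.0
```

>>> jog_arm([
  {"x": -0.2, "y": -0.2, "z": 0, "rx": 0, "ry": 0, "rz": 0, "gripper": 0.2},
  {"x": -0.371, "y": -0.294, "z": 0, "rx": 0, "ry": 0, "rz": 0, "gripper": 0.2},
  {"x": -0.371, "y": -0.294, "z": -0.1, "rx": 0, "ry": 0, "rz": 0, "gripper": 0.2},
  {"x": -0.371, "y": -0.294, "z": -0.35, "rx": 0, "ry": 0, "rz": 0, "gripper": 0.2},
  {"x": -0.371, "y": -0.294, "z": -0.6, "rx": 0, "ry": 0, "rz": 0, "gripper": 0.2},
  {"x": -0.371, "y": -0.294, "z": -0.8, "rx": 0, "ry": 0, "rz": 0, "gripper": 0.2},
  {"x": -0.371, "y": -0.294, "z": -0.8, "rx": 0, "ry": 0, "rz": 0, "gripper": 0.2},
  {"x": -0.371, "y": -0.294, "z": -0.8, "rx": 0, "ry": 0, "rz": 0, "gripper": 0.2},
  {"x": -0.371, "y": -0.294, "z": -0.8, "rx": 0, "ry": 0, "rz": 0, "gripper": 0.2},
])

```text
time: 33.17
ee_pos: [511.9, -301.8, 42.1]
eef_rot: [0.001, 0.685, 0.729, 0.0]
ft_force: [0.8, -0.5, -0.1]
gripper_width: 0.358
grasp_force: 15.0
```

>>> jog_arm([
  {"x": 0, "y": 0, "z": -0.1, "rx": 0, "ry": 0, "rz": 0, "gripper": 0.2},
  {"x": 0, "y": 0, "z": -0.17, "rx": 0, "ry": 0, "rz": 0, "gripper": 0.2},
  {"x": 0, "y": 0, "z": -0.2, "rx": 0, "ry": 0, "rz": 0, "gripper": 0.2},
  {"x": 0, "y": 0, "z": -0.2, "rx": 0, "ry": 0, "rz": 0, "gripper": 0.2},
  {"x": 0, "y": 0, "z": -0.2, "rx": 0, "ry": 0, "rz": 0, "gripper": 0.44},
  {"x": 0, "y": 0, "z": -0.2, "rx": 0, "ry": 0, "rz": 0, "gripper": 0.44},
  {"x": 0, "y": 0, "z": -0.2, "rx": 0, "ry": 0, "rz": 0, "gripper": 0.44},
  {"x": 0, "y": 0, "z": -0.1, "rx": 0, "ry": 0, "rz": 0, "gripper": 0.44},
  {"x": 0, "y": 0, "z": 0.1, "rx": 0, "ry": 0, "rz": 0, "gripper": 0.44},
  {"x": 0, "y": 0, "z": 0.4, "rx": 0, "ry": 0, "rz": 0, "gripper": 0.53},
  {"x": 0, "y": 0, "z": 0.7, "rx": 0, "ry": 0, "rz": 0, "gripper": 0.53},
  {"x": 0, "y": 0, "z": 0.8, "rx": 0, "ry": 0, "rz": 0, "gripper": 0.53},
])

```text
time: 34.17
ee_pos: [513.4, -303.0, 142.9]
eef_rot: [0.005, 0.685, 0.729, 0.0]
ft_force: [0.7, -0.8, 0.8]
gripper_width: 0.517
grasp_force: 0.0
```

```bash
python3 chk.py | grep -v blue
```

```text
34.2 [ 513.4 -303.   142.9]
green scene [344.  258.5   6.9] [653.7  15.3  29.5]
green scene [218.9 216.9   6.6] [ 562.1 -295.5   29.5]
green scene [198.2 216.5   6.7] [ 565.8 -346.1   29.5]
green scene [223.  201.7   6.3] [ 512.  -299.5   29.5]
green scene [203.4 201.4   6.4] [ 515.6 -349.1   29.5]
green wrist [376.4 246.   19.9] [ 563.6 -340.8   29.5]
green wrist [316.1 249.   19.5] [ 513.5 -346.4   29.5]
green wrist [378.7 196.   20.8] [ 560.7 -297.4   29.5]
green wrist [315.7 196.6  20.8] [ 510.5 -300.9   29.5]
```

>>> jog_arm([
  {"x": 0.1, "y": 0.25, "z": 0, "rx": 0, "ry": 0, "rz": -0.06, "gripper": 0.53},
  {"x": 0.2, "y": 0.5, "z": 0, "rx": 0, "ry": 0, "rz": -0.06, "gripper": 0.53},
  {"x": 0.3, "y": 0.75, "z": 0, "rx": 0, "ry": 0, "rz": -0.06, "gripper": 0.53},
  {"x": 0.4, "y": 1, "z": 0, "rx": 0, "ry": 0, "rz": -0.06, "gripper": 0.53},
])

```text
time: 34.65
ee_pos: [557.8, -179.4, 134.9]
eef_rot: [-0.002, 0.702, 0.712, -0.001]
ft_force: [-0.1, -0.9, -0.7]
gripper_width: 0.528
grasp_force: 0.0
```

>>> jog_arm([
  {"x": 0.1, "y": 0.25, "z": 0, "rx": 0, "ry": 0, "rz": 0, "gripper": 0.53},
  {"x": 0.2, "y": 0.5, "z": 0, "rx": 0, "ry": 0, "rz": 0, "gripper": 0.53},
  {"x": 0.3, "y": 0.75, "z": 0, "rx": 0, "ry": 0, "rz": 0, "gripper": 0.53},
  {"x": 0.4, "y": 1, "z": 0, "rx": 0, "ry": 0, "rz": 0, "gripper": 0.53},
])

```text
time: 34.98
ee_pos: [605.8, -59.1, 134.7]
eef_rot: [-0.002, 0.702, 0.712, -0.001]
ft_force: [0.5, 0.1, 0.4]
gripper_width: 0.533
grasp_force: 0.0
```

>>> jog_arm([
  {"x": 0.15, "y": 0.25, "z": 0, "rx": 0, "ry": 0, "rz": 0, "gripper": 0.53},
  {"x": 0.3, "y": 0.5, "z": 0, "rx": 0, "ry": 0, "rz": 0, "gripper": 0.53},
  {"x": 0.384, "y": 0.637, "z": 0, "rx": 0, "ry": 0, "rz": 0, "gripper": 0.53},
  {"x": 0.384, "y": 0.637, "z": -0.25, "rx": 0, "ry": 0, "rz": 0, "gripper": 0.53},
  {"x": 0.384, "y": 0.637, "z": -0.5, "rx": 0, "ry": 0, "rz": 0, "gripper": 0.53},
  {"x": 0.384, "y": 0.637, "z": -0.6, "rx": 0, "ry": 0, "rz": 0, "gripper": 0.53},
  {"x": 0.384, "y": 0.637, "z": -0.6, "rx": 0, "ry": 0, "rz": 0, "gripper": 0.53},
  {"x": 0.384, "y": 0.637, "z": -0.6, "rx": 0, "ry": 0, "rz": 0, "gripper": 0.53},
  {"x": 0.384, "y": 0.637, "z": -0.6, "rx": 0, "ry": 0, "rz": 0, "gripper": 0.53},
])

```text
time: 35.73
ee_pos: [653.7, 14.9, 65.4]
eef_rot: [0.0, 0.702, 0.712, 0.0]
ft_force: [0.0, -0.7, 0.5]
gripper_width: 0.534
grasp_force: 0.0
```

```bash
python3 chk.py
```

```text
35.7 [653.7  14.9  65.4]
green scene [219.  216.9   6.8] [ 562.2 -295.4   29.5]
green scene [198.2 216.5   6.7] [ 565.8 -346.1   29.5]
green scene [223.1 201.6   6.3] [ 511.6 -299.5   29.5]
green scene [203.4 201.4   6.4] [ 515.6 -349.1   29.5]
green wrist [317.9 234.5  27.6] [652.4  16.4  29.5]
blue scene [367.1 259.    6.4] [649.8  66.1  29.5]
blue wrist [311.  156.5  29.1] [648.   62.8  29.5]
```

>>> jog_arm([
  {"x": -0.005, "y": 0.005, "z": -0.2, "rx": 0, "ry": 0, "rz": 0, "gripper": 0.53},
  {"x": -0.005, "y": 0.005, "z": -0.35, "rx": 0, "ry": 0, "rz": 0, "gripper": 0.53},
  {"x": -0.005, "y": 0.005, "z": -0.431, "rx": 0, "ry": 0, "rz": 0, "gripper": 0.53},
  {"x": -0.005, "y": 0.005, "z": -0.431, "rx": 0, "ry": 0, "rz": 0, "gripper": 0.53},
  {"x": -0.005, "y": 0.005, "z": -0.431, "rx": 0, "ry": 0, "rz": 0, "gripper": 0.2},
  {"x": -0.005, "y": 0.005, "z": -0.431, "rx": 0, "ry": 0, "rz": 0, "gripper": 0.2},
  {"x": -0.005, "y": 0.005, "z": -0.431, "rx": 0, "ry": 0, "rz": 0, "gripper": 0.2},
  {"x": -0.005, "y": 0.005, "z": -0.431, "rx": 0, "ry": 0, "rz": 0, "gripper": 0.2},
  {"x": -0.005, "y": 0.005, "z": -0.25, "rx": 0, "ry": 0, "rz": 0, "gripper": 0.2},
  {"x": -0.005, "y": 0.005, "z": 0.05, "rx": 0, "ry": 0, "rz": 0, "gripper": 0.2},
  {"x": -0.005, "y": 0.005, "z": 0.35, "rx": 0, "ry": 0, "rz": 0, "gripper": 0.2},
  {"x": -0.005, "y": 0.005, "z": 0.6, "rx": 0, "ry": 0, "rz": 0, "gripper": 0.2},
])

```text
time: 36.88
ee_pos: [653.1, 15.9, 139.4]
eef_rot: [0.001, 0.702, 0.713, 0.001]
ft_force: [1.4, 0.8, -0.4]
gripper_width: 0.361
grasp_force: 15.0
```

>>> jog_arm([
  {"x": -0.07, "y": -0.25, "z": 0, "rx": 0, "ry": 0, "rz": 0, "gripper": 0.2},
  {"x": -0.15, "y": -0.5, "z": 0, "rx": 0, "ry": 0, "rz": 0, "gripper": 0.2},
  {"x": -0.23, "y": -0.75, "z": 0, "rx": 0, "ry": 0, "rz": 0, "gripper": 0.2},
  {"x": -0.3, "y": -1, "z": 0, "rx": 0, "ry": 0, "rz": 0, "gripper": 0.2},
])

```text
time: 37.22
ee_pos: [616.1, -104.9, 137.9]
eef_rot: [0.001, 0.701, 0.713, 0.0]
ft_force: [0.9, 0.3, 0.1]
gripper_width: 0.36
grasp_force: 15.0
```

>>> jog_arm([
  {"x": -0.07, "y": -0.25, "z": 0, "rx": 0, "ry": 0, "rz": 0.06, "gripper": 0.2},
  {"x": -0.15, "y": -0.5, "z": 0, "rx": 0, "ry": 0, "rz": 0.06, "gripper": 0.2},
  {"x": -0.23, "y": -0.75, "z": 0, "rx": 0, "ry": 0, "rz": 0.06, "gripper": 0.2},
  {"x": -0.3, "y": -1, "z": 0, "rx": 0, "ry": 0, "rz": 0.06, "gripper": 0.2},
])

```text
time: 37.55
ee_pos: [579.8, -225.4, 137.4]
eef_rot: [0.0, 0.685, 0.729, 0.0]
ft_force: [0.0, -0.0, 0.2]
gripper_width: 0.365
grasp_force: 15.0
```

>>> jog_arm([
  {"x": -0.183, "y": -0.192, "z": 0, "rx": 0, "ry": 0, "rz": 0, "gripper": 0.2},
  {"x": -0.183, "y": -0.192, "z": 0, "rx": 0, "ry": 0, "rz": 0, "gripper": 0.2},
  {"x": -0.183, "y": -0.192, "z": -0.1, "rx": 0, "ry": 0, "rz": 0, "gripper": 0.2},
  {"x": -0.183, "y": -0.192, "z": -0.35, "rx": 0, "ry": 0, "rz": 0, "gripper": 0.2},
  {"x": -0.183, "y": -0.192, "z": -0.6, "rx": 0, "ry": 0, "rz": 0, "gripper": 0.2},
  {"x": -0.183, "y": -0.192, "z": -0.8, "rx": 0, "ry": 0, "rz": 0, "gripper": 0.2},
  {"x": -0.183, "y": -0.192, "z": -0.8, "rx": 0, "ry": 0, "rz": 0, "gripper": 0.2},
  {"x": -0.183, "y": -0.192, "z": -0.8, "rx": 0, "ry": 0, "rz": 0, "gripper": 0.2},
  {"x": -0.183, "y": -0.192, "z": -0.8, "rx": 0, "ry": 0, "rz": 0, "gripper": 0.2},
])

```text
time: 38.3
ee_pos: [559.6, -246.6, 41.5]
eef_rot: [0.001, 0.684, 0.729, 0.0]
ft_force: [0.1, 0.4, -0.7]
gripper_width: 0.361
grasp_force: 15.0
```

>>> jog_arm([
  {"x": 0, "y": 0, "z": -0.1, "rx": 0, "ry": 0, "rz": 0, "gripper": 0.2},
  {"x": 0, "y": 0, "z": -0.17, "rx": 0, "ry": 0, "rz": 0, "gripper": 0.2},
  {"x": 0, "y": 0, "z": -0.2, "rx": 0, "ry": 0, "rz": 0, "gripper": 0.2},
  {"x": 0, "y": 0, "z": -0.2, "rx": 0, "ry": 0, "rz": 0, "gripper": 0.2},
  {"x": 0, "y": 0, "z": -0.2, "rx": 0, "ry": 0, "rz": 0, "gripper": 0.44},
  {"x": 0, "y": 0, "z": -0.2, "rx": 0, "ry": 0, "rz": 0, "gripper": 0.44},
  {"x": 0, "y": 0, "z": -0.2, "rx": 0, "ry": 0, "rz": 0, "gripper": 0.44},
  {"x": 0, "y": 0, "z": -0.1, "rx": 0, "ry": 0, "rz": 0, "gripper": 0.44},
  {"x": 0, "y": 0, "z": 0.1, "rx": 0, "ry": 0, "rz": 0, "gripper": 0.44},
  {"x": 0, "y": 0, "z": 0.4, "rx": 0, "ry": 0, "rz": 0, "gripper": 0.6},
  {"x": 0, "y": 0, "z": 0.7, "rx": 0, "ry": 0, "rz": 0, "gripper": 0.7},
  {"x": 0, "y": 0, "z": 0.8, "rx": 0, "ry": 0, "rz": 0, "gripper": 0.7},
])

```text
time: 39.3
ee_pos: [561.3, -248.8, 143.1]
eef_rot: [0.005, 0.685, 0.729, 0.001]
ft_force: [1.9, 0.5, 0.9]
gripper_width: 0.587
grasp_force: 0.0
```

>>> jog_arm([
  {"x": 0, "y": 0.1, "z": 0.3, "rx": 0, "ry": 0, "rz": 0, "gripper": 0.7},
  {"x": 0.1, "y": 0.3, "z": 0.6, "rx": 0, "ry": 0, "rz": 0, "gripper": 0.7},
  {"x": 0.2, "y": 0.5, "z": 0.8, "rx": 0, "ry": 0, "rz": 0, "gripper": 0.7},
  {"x": 0.3, "y": 0.8, "z": 1, "rx": 0, "ry": 0, "rz": 0, "gripper": 0.7},
  {"x": 0.3, "y": 1, "z": 1, "rx": 0, "ry": 0, "rz": 0, "gripper": 0.7},
  {"x": 0.3, "y": 1, "z": 1, "rx": 0, "ry": 0, "rz": 0, "gripper": 0.7},
])

```text
time: 39.8
ee_pos: [595.4, -122.2, 259.9]
eef_rot: [0.001, 0.683, 0.73, 0.002]
ft_force: [-0.7, 0.4, -0.8]
gripper_width: 0.698
grasp_force: 0.0
```

>>> jog_arm([
  {"x": 0, "y": 0.3, "z": 0.2, "rx": 0, "ry": 0, "rz": 0, "gripper": 0.7},
  {"x": 0, "y": 0.5, "z": 0.4, "rx": 0, "ry": 0, "rz": 0, "gripper": 0.7},
  {"x": 0, "y": 0.6, "z": 0.4, "rx": 0, "ry": 0, "rz": 0, "gripper": 0.7},
  {"x": 0, "y": 0.6, "z": 0.4, "rx": 0, "ry": 0, "rz": 0, "gripper": 0.7},
  {"x": 0, "y": 0.6, "z": 0.4, "rx": 0, "ry": 0, "rz": 0, "gripper": 0.7},
  {"x": 0, "y": 0.6, "z": 0.4, "rx": 0, "ry": 0, "rz": 0, "gripper": 0.7},
])

```text
time: 40.3
ee_pos: [593.6, -56.1, 303.4]
eef_rot: [-0.001, 0.685, 0.729, -0.001]
ft_force: [0.1, -0.3, -0.9]
gripper_width: 0.695
grasp_force: 0.0
```

```bash
python3 chk.py
python3 - <<'E'
from h import *
a=cv2.imread("pics/chks.png");b=cv2.imread("pics/chkd.png");w=cv2.imread("pics/chk.png")
W=np.zeros((600,800,3),np.uint8)
W[:300,:400]=cv2.resize(a[120:270,170:370],(400,300),interpolation=2)
W[:300,400:]=cv2.resize(b[200:365,130:350],(400,300),interpolation=2)
W[300:,:400]=cv2.resize(a[170:320,380:580],(400,300),interpolation=2)
W[300:550,400:]=cv2.resize(w,(400,250))
cv2.imwrite("pics/v10.png",W)
E
```

```text
40.3 [593.6 -56.1 303.4]
green scene [239.1 217.5   6.5] [ 559.3 -246.1   29.5]
green scene [219.  216.9   6.8] [ 562.1 -295.5   29.5]
green scene [198.2 216.5   6.7] [ 565.8 -346.1   29.5]
green scene [223.  201.6   6.3] [ 511.5 -299.6   29.5]
green scene [203.4 201.3   6.4] [ 515.5 -349.    29.5]
blue scene [365.2 258.8   6.7] [649.6  62.1  29.5]
blue scene [346.3 228.6   6.4] [568.2  14.7  29.5]
blue wrist [302.  102.9  13.5] [567.6  14.   29.5]
blue wrist [375.   63.1  14.8] [648.3  62.7  29.5]
```

View pics/v10.png

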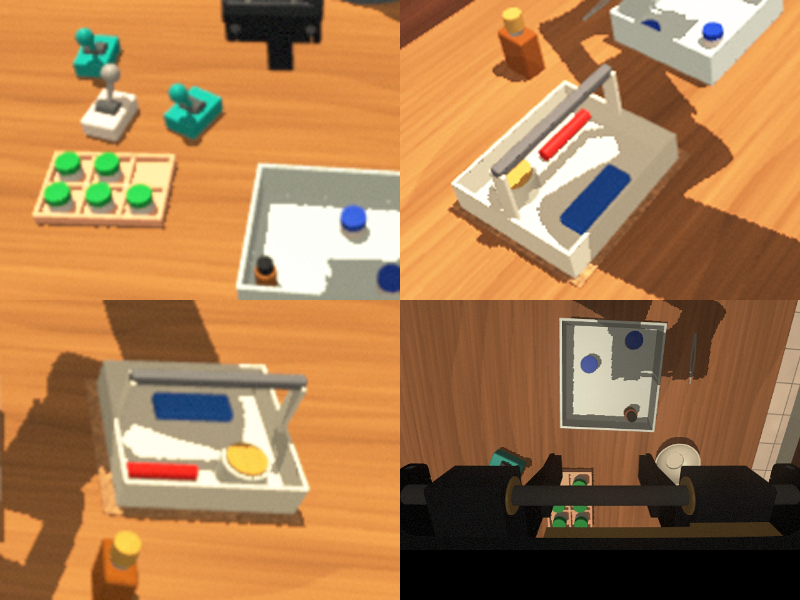

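All five pots stand one per cell; bin keeps two blue and the dropper. Upper's handle: scene (446,208.5)–(532.5,211), side (183.5,293.5)–(244.5,238.5) — check if it was knocked.

Run:
```python
from h import *
Cs=cam("scene");Cd=cam("side")
a=tri(Cs,(446,208.5),Cd,(244.4,238.5));b=tri(Cs,(532.5,211),Cd,(183.4,293.5));print(a,b)
d=b[0]-a[0];print("mid",(a[0]+b[0])/2,"yaw",np.degrees(np.arctan2(-d[0],d[1])),np.linalg.norm(d))
C=cam("wrist");P=onplane(C,[(1.6*160,1.6*19),(1.6*266,1.6*22.5),(1.6*255,1.6*131.5),(1.6*160,1.6*127.5)],56);print(P.round(1),P.mean(0))
```

```text
(array([563.41484509, 226.921766  , 118.35015491]), np.float64(0.11697346138393529)) (array([556.2141342 , 405.15327024, 122.55647785]), np.float64(2.8600535129478053))
mid [559.81448964 316.03751812 120.45331638] yaw 2.313542123500934 178.4264904530988
[[ 518.1   84.8   56. ]
 [ 695.6   90.2   56. ]
 [ 701.9 -101.9   56. ]
 [ 519.8 -104.8   56. ]] [608.83798451  -7.93639894  56.        ]
```

>>> jog_arm([
  {"x": -0.05, "y": 0.3, "z": 0, "rx": 0, "ry": 0, "rz": 0, "gripper": 0.7},
  {"x": -0.1, "y": 0.6, "z": 0, "rx": 0, "ry": 0, "rz": 0, "gripper": 0.7},
  {"x": -0.1, "y": 0.9, "z": 0, "rx": 0, "ry": 0, "rz": 0, "gripper": 0.7},
  {"x": -0.1, "y": 1, "z": 0, "rx": 0, "ry": 0, "rz": 0, "gripper": 0.7},
])

```text
time: 40.78
ee_pos: [581.6, 68.1, 304.0]
eef_rot: [-0.002, 0.684, 0.729, 0.0]
ft_force: [-1.1, 0.6, 1.2]
gripper_width: 0.701
grasp_force: 0.0
```

>>> jog_arm([
  {"x": -0.05, "y": 0.3, "z": 0, "rx": 0, "ry": 0, "rz": 0, "gripper": 0.7},
  {"x": -0.1, "y": 0.6, "z": 0, "rx": 0, "ry": 0, "rz": 0, "gripper": 0.7},
  {"x": -0.1, "y": 0.9, "z": 0, "rx": 0, "ry": 0, "rz": 0, "gripper": 0.7},
  {"x": -0.1, "y": 1, "z": 0, "rx": 0, "ry": 0, "rz": 0, "gripper": 0.7},
])

```text
time: 41.12
ee_pos: [570.1, 188.2, 304.2]
eef_rot: [-0.001, 0.684, 0.73, 0.0]
ft_force: [-0.4, -0.4, 0.6]
gripper_width: 0.7
grasp_force: 0.0
```

>>> jog_arm([
  {"x": -0.05, "y": 0.3, "z": 0, "rx": 0, "ry": 0, "rz": -0.015, "gripper": 0.7},
  {"x": -0.087, "y": 0.6, "z": 0, "rx": 0, "ry": 0, "rz": -0.015, "gripper": 0.7},
  {"x": -0.087, "y": 0.75, "z": 0, "rx": 0, "ry": 0, "rz": -0.015, "gripper": 0.7},
  {"x": -0.087, "y": 0.75, "z": 0, "rx": 0, "ry": 0, "rz": -0.015, "gripper": 0.7},
  {"x": -0.087, "y": 0.75, "z": 0, "rx": 0, "ry": 0, "rz": -0.015, "gripper": 0.7},
  {"x": -0.087, "y": 0.75, "z": 0, "rx": 0, "ry": 0, "rz": -0.015, "gripper": 0.7},
  {"x": -0.087, "y": 0.75, "z": 0, "rx": 0, "ry": 0, "rz": -0.015, "gripper": 0.7},
])

```text
time: 41.7
ee_pos: [560.6, 273.1, 304.5]
eef_rot: [0.0, 0.69, 0.724, -0.001]
ft_force: [0.1, -0.8, -0.9]
gripper_width: 0.701
grasp_force: 0.0
```

Run:
```python
from h import *
s=state();print(s["time"],s["ee_pos"],s["eef_rot"])
C,w=snap("wrist","wrist11");snap("scene","scene11");snap("side","side11")
cv2.imwrite("pics/v11.png",cv2.resize(w[:270,190:470,::-1],(800,771))[:600] if 0 else cv2.resize(w[:262,180:500,::-1],None,fx=2.25,fy=2.25,interpolation=2))
```

```text
41.7 [560.57329847 273.08468102 304.45525191] [ 1.29632894e-04  6.89703009e-01  7.24092177e-01 -5.11429104e-04]
```

View pics/v11.png

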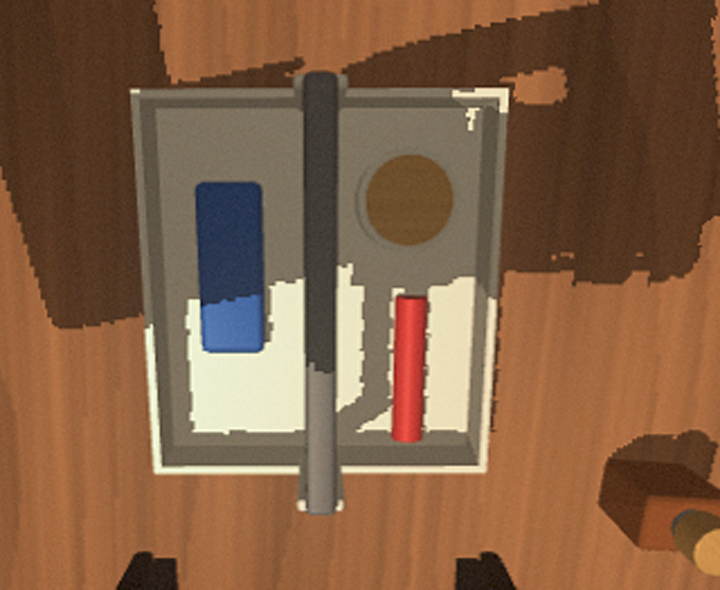

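Rim corners of the upper in this crop: (131,90),(508,88),(486,472),(154,473); handle along x≈320.

Run:
```python
from h import *
C=cam("wrist");f=lambda q:[(x/2.25+180-.3,y/2.25-.3) for x,y in q]
for z in(49,):
    P=onplane(C,f([(131,89),(508,87),(487,473),(154,474)]),z);e=np.roll(P,-1,0)-P
    print(P.round(1).tolist(),P.mean(0).round(1),np.linalg.norm(e,axis=1).round(1),np.degrees(np.arctan2(e[:,1],e[:,0])).round(1))
H=onplane(C,f([(320,90),(320.5,350)]),126);print(H.round(1))
H=onplane(C,f([(320,72),(321,513)]),119);print("ends",H.round(1),H.mean(0))
```

```text
[[466.1, 407.1, 49.0], [645.3, 416.6, 49.0], [656.2, 223.8, 49.0], [475.3, 214.7, 49.0]] [560.7 315.6  49. ] [179.5 193.1 181.1 192.7] [   3.   -86.8 -177.1   92.7]
[[556.1 400.4 126. ]
 [561.3 299.1 126. ]]
ends [[555.7 407.9 119. ]
 [565.3 222.9 119. ]] [560.53633636 315.39201324 119.        ]
```

>>> jog_arm([
  {"x": 0, "y": 0.25, "z": 0, "rx": 0, "ry": 0, "rz": 0, "gripper": 0.7},
  {"x": 0, "y": 0.338, "z": -0.2, "rx": 0, "ry": 0, "rz": 0, "gripper": 0.7},
  {"x": 0, "y": 0.338, "z": -0.5, "rx": 0, "ry": 0, "rz": 0, "gripper": 0.7},
  {"x": 0, "y": 0.338, "z": -0.8, "rx": 0, "ry": 0, "rz": 0, "gripper": 0.7},
  {"x": 0, "y": 0.338, "z": -1, "rx": 0, "ry": 0, "rz": 0, "gripper": 0.7},
  {"x": 0, "y": 0.338, "z": -1, "rx": 0, "ry": 0, "rz": 0, "gripper": 0.7},
  {"x": 0, "y": 0.338, "z": -1, "rx": 0, "ry": 0, "rz": 0, "gripper": 0.7},
  {"x": 0, "y": 0.338, "z": -1, "rx": 0, "ry": 0, "rz": 0, "gripper": 0.7},
  {"x": 0, "y": 0.338, "z": -1, "rx": 0, "ry": 0, "rz": 0, "gripper": 0.7},
])

```text
time: 42.6
ee_pos: [562.0, 315.8, 187.4]
eef_rot: [0.001, 0.689, 0.725, 0.002]
ft_force: [-0.2, 0.1, 0.4]
gripper_width: 0.7
grasp_force: 0.0
```

>>> jog_arm([
  {"x": 0, "y": 0, "z": -0.2, "rx": 0, "ry": 0, "rz": 0, "gripper": 0.7},
  {"x": 0, "y": 0, "z": -0.4, "rx": 0, "ry": 0, "rz": 0, "gripper": 0.7},
  {"x": 0, "y": 0, "z": -0.6, "rx": 0, "ry": 0, "rz": 0, "gripper": 0.7},
  {"x": 0, "y": 0, "z": -0.705, "rx": 0, "ry": 0, "rz": 0, "gripper": 0.7},
  {"x": 0, "y": 0, "z": -0.705, "rx": 0, "ry": 0, "rz": 0, "gripper": 0.5},
  {"x": 0, "y": 0, "z": -0.705, "rx": 0, "ry": 0, "rz": 0, "gripper": 0.3},
  {"x": 0, "y": 0, "z": -0.705, "rx": 0, "ry": 0, "rz": 0, "gripper": 0.25},
])

```text
time: 43.18
ee_pos: [561.6, 316.0, 102.1]
eef_rot: [0.001, 0.689, 0.725, 0.002]
ft_force: [0.1, -0.3, 0.8]
gripper_width: 0.555
grasp_force: 0.0
```

>>> jog_arm([
  {"x": 0, "y": 0, "z": 0, "rx": 0, "ry": 0, "rz": 0, "gripper": 0},
  {"x": 0, "y": 0, "z": 0, "rx": 0, "ry": 0, "rz": 0, "gripper": 0},
  {"x": 0, "y": 0, "z": 0, "rx": 0, "ry": 0, "rz": 0, "gripper": 0},
  {"x": 0, "y": 0, "z": 0, "rx": 0, "ry": 0, "rz": 0, "gripper": 0},
  {"x": 0, "y": 0, "z": 0, "rx": 0, "ry": 0, "rz": 0, "gripper": 0},
], force=60)

```text
time: 43.6
ee_pos: [560.2, 315.5, 100.5]
eef_rot: [0.0, 0.689, 0.725, 0.0]
ft_force: [-0.4, -0.0, -0.6]
gripper_width: 0.179
grasp_force: 0.0
```

>>> jog_arm([
  {"x": 0, "y": 0, "z": 0, "rx": 0, "ry": 0, "rz": 0, "gripper": 0},
  {"x": 0, "y": 0, "z": 0, "rx": 0, "ry": 0, "rz": 0, "gripper": 0},
  {"x": 0, "y": 0, "z": 0, "rx": 0, "ry": 0, "rz": 0, "gripper": 0},
  {"x": 0, "y": 0, "z": 0.04, "rx": 0, "ry": 0, "rz": 0, "gripper": 0},
  {"x": 0, "y": 0, "z": 0.1, "rx": 0, "ry": 0, "rz": 0, "gripper": 0},
  {"x": 0, "y": 0, "z": 0.2, "rx": 0, "ry": 0, "rz": 0, "gripper": 0},
  {"x": 0, "y": 0, "z": 0.35, "rx": 0, "ry": 0, "rz": 0, "gripper": 0},
  {"x": 0, "y": 0, "z": 0.5, "rx": 0, "ry": 0, "rz": 0, "gripper": 0},
  {"x": 0, "y": 0, "z": 0.65, "rx": 0, "ry": 0, "rz": 0, "gripper": 0},
  {"x": 0, "y": 0, "z": 0.8, "rx": 0, "ry": 0, "rz": 0, "gripper": 0},
  {"x": 0, "y": 0, "z": 0.95, "rx": 0, "ry": 0, "rz": 0, "gripper": 0},
  {"x": 0, "y": 0, "z": 1, "rx": 0, "ry": 0, "rz": 0, "gripper": 0},
])

```text
time: 44.6
ee_pos: [561.5, 316.1, 223.9]
eef_rot: [0.001, 0.689, 0.725, 0.003]
ft_force: [0.3, 0.5, -3.5]
gripper_width: 0.156
grasp_force: 60.0
```

>>> jog_arm([
  {"x": 0, "y": -0.05, "z": 0, "rx": 0, "ry": 0, "rz": 0, "gripper": 0},
  {"x": 0.02, "y": -0.15, "z": 0, "rx": 0, "ry": 0, "rz": 0, "gripper": 0},
  {"x": 0.04, "y": -0.3, "z": 0, "rx": 0, "ry": 0, "rz": 0, "gripper": 0},
  {"x": 0.07, "y": -0.45, "z": 0, "rx": 0, "ry": 0, "rz": 0, "gripper": 0},
  {"x": 0.1, "y": -0.6, "z": 0, "rx": 0, "ry": 0, "rz": 0, "gripper": 0},
  {"x": 0.12, "y": -0.75, "z": 0, "rx": 0, "ry": 0, "rz": 0, "gripper": 0},
  {"x": 0.14, "y": -0.9, "z": 0, "rx": 0, "ry": 0, "rz": 0, "gripper": 0},
  {"x": 0.16, "y": -1, "z": 0, "rx": 0, "ry": 0, "rz": 0, "gripper": 0},
])

```text
time: 45.27
ee_pos: [578.1, 192.3, 218.3]
eef_rot: [-0.001, 0.689, 0.724, -0.002]
ft_force: [0.1, -0.2, -3.8]
gripper_width: 0.148
grasp_force: 60.0
```

>>> jog_arm([
  {"x": 0.02, "y": -0.15, "z": 0, "rx": 0, "ry": 0, "rz": -0.01, "gripper": 0},
  {"x": 0.04, "y": -0.3, "z": 0, "rx": 0, "ry": 0, "rz": -0.02, "gripper": 0},
  {"x": 0.06, "y": -0.45, "z": 0, "rx": 0, "ry": 0, "rz": -0.03, "gripper": 0},
  {"x": 0.08, "y": -0.6, "z": 0, "rx": 0, "ry": 0, "rz": -0.04, "gripper": 0},
  {"x": 0.1, "y": -0.75, "z": 0, "rx": 0, "ry": 0, "rz": -0.045, "gripper": 0},
  {"x": 0.12, "y": -0.9, "z": 0, "rx": 0, "ry": 0, "rz": -0.045, "gripper": 0},
  {"x": 0.13, "y": -1, "z": 0, "rx": 0, "ry": 0, "rz": -0.045, "gripper": 0},
])

```text
time: 45.85
ee_pos: [594.4, 73.0, 219.0]
eef_rot: [-0.0, 0.702, 0.712, -0.001]
ft_force: [-0.2, -0.2, -4.4]
gripper_width: 0.155
grasp_force: 60.0
```

>>> jog_arm([
  {"x": 0.02, "y": -0.15, "z": 0, "rx": 0, "ry": 0, "rz": 0, "gripper": 0},
  {"x": 0.05, "y": -0.3, "z": 0, "rx": 0, "ry": 0, "rz": 0, "gripper": 0},
  {"x": 0.08, "y": -0.45, "z": 0, "rx": 0, "ry": 0, "rz": 0, "gripper": 0},
  {"x": 0.1, "y": -0.6, "z": 0, "rx": 0, "ry": 0, "rz": 0, "gripper": 0},
  {"x": 0.112, "y": -0.7, "z": 0, "rx": 0, "ry": 0, "rz": 0, "gripper": 0},
  {"x": 0.112, "y": -0.7, "z": -0.1, "rx": 0, "ry": 0, "rz": 0, "gripper": 0},
  {"x": 0.112, "y": -0.7, "z": -0.2, "rx": 0, "ry": 0, "rz": 0, "gripper": 0},
  {"x": 0.112, "y": -0.7, "z": -0.3, "rx": 0, "ry": 0, "rz": 0, "gripper": 0},
  {"x": 0.112, "y": -0.7, "z": -0.3, "rx": 0, "ry": 0, "rz": 0, "gripper": 0},
  {"x": 0.112, "y": -0.7, "z": -0.3, "rx": 0, "ry": 0, "rz": 0, "gripper": 0},
  {"x": 0.112, "y": -0.7, "z": -0.3, "rx": 0, "ry": 0, "rz": 0, "gripper": 0},
])

```text
time: 46.77
ee_pos: [608.6, -8.5, 184.5]
eef_rot: [0.0, 0.702, 0.713, 0.0]
ft_force: [0.1, 1.1, -3.1]
gripper_width: 0.148
grasp_force: 60.0
```

Run:
```python
from h import *
s=state();print(s["time"],s["ee_pos"],s["eef_rot"],s["ft_force"],s["wrist_torque"])
a=snap("scene","scene12")[1];b=snap("side","side12")[1]
W=np.zeros((600,800,3),np.uint8)
W[:600,:400]=cv2.resize(a[160:310,280:400],(400,500),interpolation=2)[:600] if 0 else 0
W[:450,:400]=cv2.resize(a[165:300,275:395],(400,450),interpolation=2)
W[:450,400:]=cv2.resize(b[120:255,230:350],(400,450),interpolation=2)
cv2.imwrite("pics/v12.png",W[:450,:,::-1])
```

```text
46.7667 [608.62865818  -8.46526296 184.46820638] [1.75757967e-04 7.01602102e-01 7.12568883e-01 2.14776013e-04] [ 0.12348677  1.0510827  -3.08609487] [-0.02764707 -0.17612685  0.01019429]
```

View pics/v12.png

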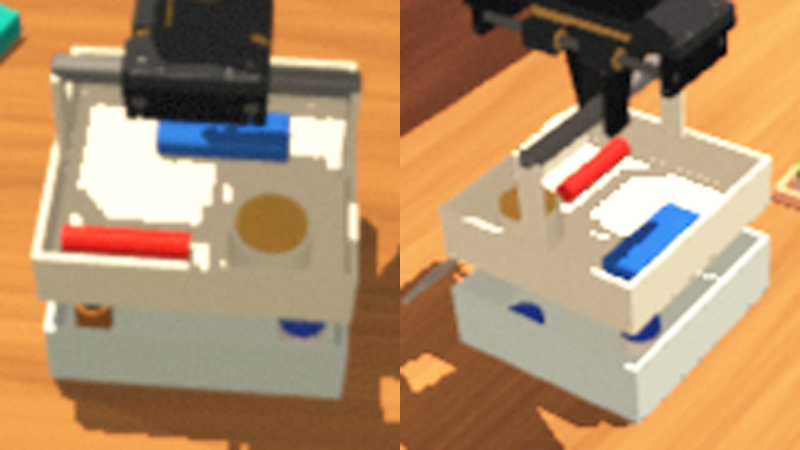

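Held level above the lower bin. Lowering to a small gap and checking alignment.

>>> jog_arm([
  {"x": 0, "y": 0, "z": -0.05, "rx": 0, "ry": 0, "rz": 0, "gripper": 0},
  {"x": 0, "y": 0, "z": -0.1, "rx": 0, "ry": 0, "rz": 0, "gripper": 0},
  {"x": 0, "y": 0, "z": -0.15, "rx": 0, "ry": 0, "rz": 0, "gripper": 0},
  {"x": 0, "y": 0, "z": -0.2, "rx": 0, "ry": 0, "rz": 0, "gripper": 0},
  {"x": 0, "y": 0, "z": -0.23, "rx": 0, "ry": 0, "rz": 0, "gripper": 0},
  {"x": 0, "y": 0, "z": -0.245, "rx": 0, "ry": 0, "rz": 0, "gripper": 0},
  {"x": 0, "y": 0, "z": -0.245, "rx": 0, "ry": 0, "rz": 0, "gripper": 0},
  {"x": 0, "y": 0, "z": -0.245, "rx": 0, "ry": 0, "rz": 0, "gripper": 0},
])

```text
time: 47.53
ee_pos: [608.4, -8.5, 154.6]
eef_rot: [-0.0, 0.702, 0.713, -0.0]
ft_force: [0.1, -0.2, -3.3]
gripper_width: 0.151
grasp_force: 60.0
```

Run:
```python
from h import *
s=state();print(s["time"],s["ee_pos"],s["ft_force"])
a=snap("scene","scene13")[1];b=snap("side","side13")[1]
W=np.zeros((520,800,3),np.uint8)
W[:,:400]=cv2.resize(a[222:292,280:390],(400,255),interpolation=2).repeat(1,0)[:520].__class__((255,400,3),np.uint8) if 0 else 0
W[:260,:]=cv2.resize(a[250:285,284:392],(800,260),interpolation=2)
W[260:,:]=cv2.resize(b[185:245,240:350],(800,260),interpolation=2) if 0 else cv2.resize(b[180:245,240:350],(800,260),interpolation=2)
cv2.imwrite("pics/v13.png",W[:,:,::-1])
```

```text
47.5333 [608.41709008  -8.52412358 154.59212404] [ 0.12448362 -0.23829164 -3.31891118]
```

View pics/v13.png

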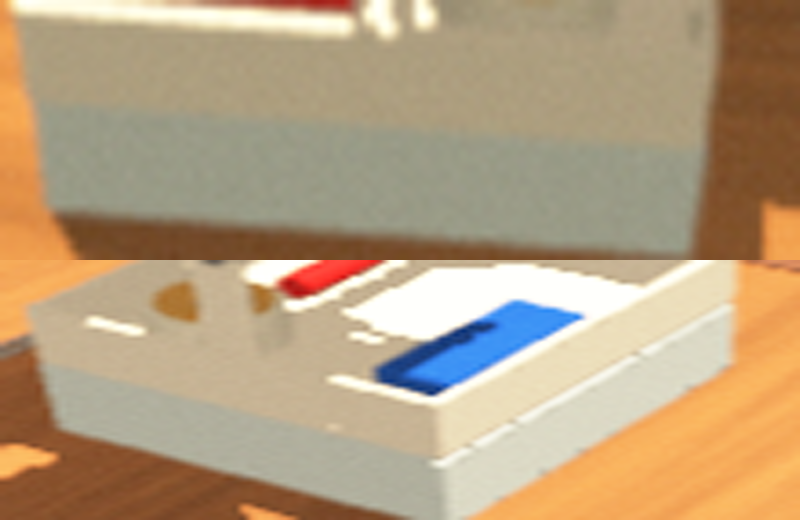

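Flush in y; a thin lit line on the robot-side rim suggests about 1–1.5 mm too far in +x. Correcting slightly and seating.

>>> jog_arm([
  {"x": -0.01, "y": 0, "z": 0, "rx": 0, "ry": 0, "rz": 0, "gripper": 0},
  {"x": -0.01, "y": 0, "z": -0.01, "rx": 0, "ry": 0, "rz": 0, "gripper": 0},
  {"x": -0.01, "y": 0, "z": -0.015, "rx": 0, "ry": 0, "rz": 0, "gripper": 0},
  {"x": -0.01, "y": 0, "z": -0.022, "rx": 0, "ry": 0, "rz": 0, "gripper": 0},
  {"x": -0.01, "y": 0, "z": -0.022, "rx": 0, "ry": 0, "rz": 0, "gripper": 0},
  {"x": -0.01, "y": 0, "z": -0.022, "rx": 0, "ry": 0, "rz": 0, "gripper": 0},
])

```text
time: 48.13
ee_pos: [607.1, -8.5, 152.4]
eef_rot: [0.0, 0.702, 0.713, -0.0]
ft_force: [-2.2, 0.3, -0.6]
gripper_width: 0.151
grasp_force: 60.0
```

>>> jog_arm([
  {"x": 0, "y": 0, "z": -0.006, "rx": 0, "ry": 0, "rz": 0, "gripper": 0},
  {"x": 0, "y": 0, "z": -0.006, "rx": 0, "ry": 0, "rz": 0, "gripper": 0},
  {"x": 0, "y": 0, "z": -0.006, "rx": 0, "ry": 0, "rz": 0, "gripper": 0},
])

```text
time: 48.38
ee_pos: [607.1, -8.5, 152.4]
eef_rot: [0.0, 0.702, 0.713, 0.0]
ft_force: [-2.9, 1.0, 4.7]
gripper_width: 0.153
grasp_force: 60.0
```

>>> jog_arm([
  {"x": 0, "y": 0, "z": 0, "rx": 0, "ry": 0, "rz": 0, "gripper": 0.7},
  {"x": 0, "y": 0, "z": 0, "rx": 0, "ry": 0, "rz": 0, "gripper": 0.7},
  {"x": 0, "y": 0, "z": 0, "rx": 0, "ry": 0, "rz": 0, "gripper": 0.7},
  {"x": 0, "y": 0, "z": 0, "rx": 0, "ry": 0, "rz": 0, "gripper": 0.7},
  {"x": 0, "y": 0, "z": 0.05, "rx": 0, "ry": 0, "rz": 0, "gripper": 0.7},
  {"x": 0, "y": 0, "z": 0.2, "rx": 0, "ry": 0, "rz": 0, "gripper": 0.7},
  {"x": 0, "y": 0, "z": 0.5, "rx": 0, "ry": 0, "rz": 0, "gripper": 0.7},
  {"x": 0, "y": 0, "z": 0.8, "rx": 0, "ry": 0, "rz": 0, "gripper": 0.7},
  {"x": 0, "y": 0, "z": 1, "rx": 0, "ry": 0, "rz": 0, "gripper": 0.7},
  {"x": 0, "y": 0, "z": 1, "rx": 0, "ry": 0, "rz": 0, "gripper": 0.7},
])

```text
time: 49.22
ee_pos: [611.0, -9.2, 278.4]
eef_rot: [0.006, 0.702, 0.713, 0.004]
ft_force: [0.2, 0.8, 0.5]
gripper_width: 0.694
grasp_force: 0.0
```

>>> jog_arm([
  {"x": -0.2, "y": 0.2, "z": 0.2, "rx": 0, "ry": 0, "rz": 0, "gripper": 0.7},
  {"x": -0.4, "y": 0.4, "z": 0.4, "rx": 0, "ry": 0, "rz": 0, "gripper": 0.7},
  {"x": -0.6, "y": 0.6, "z": 0.4, "rx": 0, "ry": 0, "rz": 0, "gripper": 0.7},
  {"x": -0.6, "y": 1, "z": 0.4, "rx": 0, "ry": 0, "rz": 0, "gripper": 0.7},
  {"x": -0.6, "y": 1, "z": 0.4, "rx": 0, "ry": 0, "rz": 0, "gripper": 0.7},
  {"x": -0.6, "y": 1, "z": 0.4, "rx": 0, "ry": 0, "rz": 0, "gripper": 0.7},
  {"x": -0.6, "y": 1, "z": 0.4, "rx": 0, "ry": 0, "rz": 0, "gripper": 0.7},
])

```text
time: 49.8
ee_pos: [535.2, 111.4, 319.1]
eef_rot: [0.0, 0.701, 0.713, -0.0]
ft_force: [0.0, 0.3, 0.5]
gripper_width: 0.7
grasp_force: 0.0
```

```bash
python3 chk.py
python3 - <<'E'
from h import *
a=cv2.imread("pics/chks.png");b=cv2.imread("pics/chkd.png")
W=np.zeros((600,800,3),np.uint8)
W[:350,:400]=cv2.resize(a[130:330,170:400],(400,350),interpolation=2);W[:350,400:]=cv2.resize(b[130:255,230:372],(400,350),interpolation=2)
W[350:,:]=cv2.resize(a[250:285,284:392],(800,250),interpolation=2)
cv2.imwrite("pics/v14.png",W)
E
```

```text
49.8 [535.2 111.4 319.1]
green scene [239.1 217.6   6.7] [ 559.4 -246.2   29.5]
green scene [218.9 216.9   6.8] [ 562.2 -295.5   29.5]
green scene [198.2 216.5   6.7] [ 565.8 -346.1   29.5]
green scene [223.  201.6   6.3] [ 511.6 -299.6   29.5]
green scene [203.4 201.4   6.4] [ 515.6 -349.1   29.5]
blue scene [341.5 213.5  19.2] [ 5.221e+02 -1.000e-01  2.950e+01]
blue wrist [337.9 242.4  22.6] [5.613e+02 1.000e-01 2.950e+01]
```

View pics/v14.png

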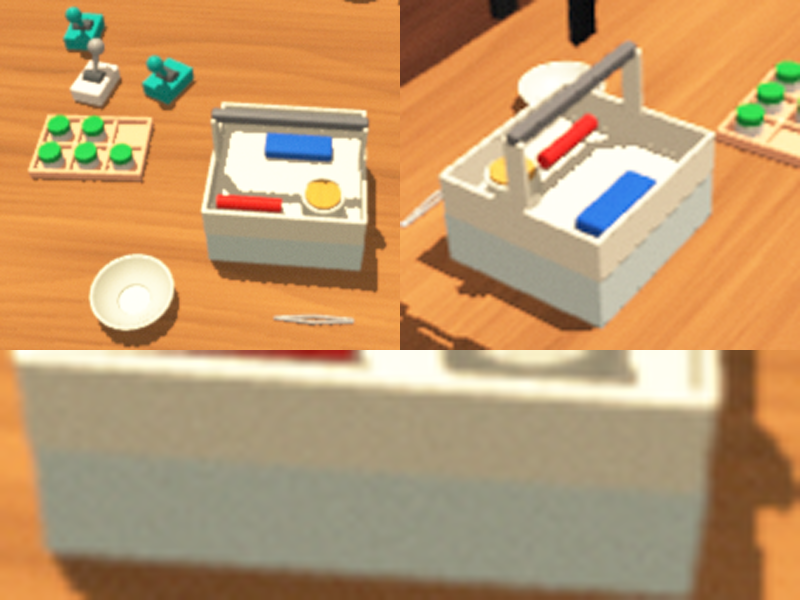

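The caddy is stacked flush with no visible overhang. All five green pots are in cells, the switch is on, and the bystanders haven't moved. Handing in.

```bash
python3 -c "
from cell import finish_job
print(finish_job())"
```

```text
the job is handed in; nothing more can be done
None
```

I handed the job in: the downlight is on, all five green pots stand one to a cell in the tray, the blue pots and dropper are still in the bin, and the upper level is back on the lower one and released; no verdict was returned.

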